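# Weigh two mounted specimens and load the tube magazine, heavier first

## Task

The two black specimen mounts look alike, but one holds a denser alloy. Set them on opposite pans of the balance, let go and see which is heavier; then load them face up into the leaning clear tube of the feeder magazine, the heavier one first so that it is fed first, the lighter one on top of it, each slid fully down end to end (if the balance stays level, either may go first). Be gentle with the balance, and leave the brown mount and the loupe where they are.

Things in the scene. Friction and masses are not known exactly. Their poses are not given: they have to be found in the camera images.
- mount_a: black resin specimen mount with a metal coupon in its upper face: a plain cylinder 30 mm in diameter (29.6 mm to the touch), 17 mm high, standing on the bench; origin at the centre of its underside, z up through the coupon face. 45 g. Grip it round the rim; held by its upper 7 mm it leaves 10 mm free below the fingers.
- mount_b: the other black resin specimen mount, same size (30 mm diameter, 17 mm high), same origin and axes; but 25 to 67 g, anew each time: it may be the heavier or the lighter. Only its coupon is cut a little differently; the weight cannot be seen, only felt on the balance.
- brown_mount: brown resin specimen mount, 30 mm diameter, 19 mm high, standing on the bench beside the black ones; origin at the centre of its underside. Leave it where it is.
- loupe: small black loupe, 40 mm diameter, 34 mm high, standing on the bench beside the tall hardness tester (which fills y = 0.14 to 0.4 m from x = 0.42 m on, up to 0.7 m high, with a crank at its right side); origin at the centre of its underside. Leave it where it is.
- tube: clear feeder tube, fixed, leaning 30 deg off vertical, mouth towards the robot. Origin: centre of the closed bore floor; z along the bore out of the mouth. Bore 31.2 mm wide, square-edged (0.8 mm play round a mount), 60 mm long: mouth centre at z=60 mm, inside an aluminium collar 45 mm wide. A mount let go straight in the mouth slides down; a cocked one hangs. The bore is polished. Fully down: z=0, next on it z=17 mm.
- pan_left_top (a point): centre of the upper face of the balance's left pan (the +y one when the balance faces the robot), a flat level steel disc 68 mm in diameter, 4 mm thick, about 96 mm above the bench, 85 mm from the balance's middle. The pans stay level and rise and sink 7 mm each way with the beam; an off-centre load does not alter the reading.
- pan_right_top (a point): centre of the upper face of the right pan (the -y one), likewise.
- beam (a joint): tilt of the balance beam in rad: 0 level (empty), positive when the left pan is down, negative when the right pan is down, stops at +-0.08. With both mounts on it settles within about 1 s at roughly 0.01 rad per gram of difference. A red needle in front of the column shows the same.
There are look-alikes about, which are no part of the job. What is shaped like the mount_a but green or red is not meant.

How it is judged:
On the way, in this order (a step that is already met when the one before it is completed fails the run):
1. the two black mounts lie on opposite pans of the balance, let go, and the beam has come to rest (((z of mount_a in the frame of pan_left_top between -0.004 and 0.004 m and horizontal distance between mount_a and pan_left_top below 0.028 m and linear speed of each of mount_a, mount_b below 0.01 m/s and contact force between each of mount_a, mount_b and the fingers below 0.05 N and z of mount_b in the frame of pan_right_top between -0.004 and 0.004 m and horizontal distance between mount_b and pan_right_top below 0.028 m) or (z of mount_b in the frame of pan_left_top between -0.004 and 0.004 m and horizontal distance between mount_b and pan_left_top below 0.028 m and linear speed of each of mount_b, mount_a below 0.01 m/s and contact force between each of mount_b, mount_a and the fingers below 0.05 N and z of mount_a in the frame of pan_right_top between -0.004 and 0.004 m and horizontal distance between mount_a and pan_right_top below 0.028 m)) and velocity of joint beam between -0.05 and 0.05 rad/s), for 0.3 s.
2. the heavier mount alone is fully down in the tube, face up and let go, the other one lying still outside it (either one if they differ by less than 3 g) (((z of mount_a in the frame of tube between -0.003 and 0.003 m and x of mount_a in the frame of tube between -0.003 and 0.003 m and y of mount_a in the frame of tube between -0.003 and 0.003 m and angle between the z axis of mount_a and the z axis of tube, either way round below 0.12 rad and linear speed of each of mount_a, mount_b below 0.01 m/s and contact force between each of mount_a, mount_b and the fingers below 0.05 N and distance between mount_b and tube above 0.06 m and contact force between mount_b and anything else below 0.4709 N) or (z of mount_b in the frame of tube between -0.003 and 0.003 m and x of mount_b in the frame of tube between -0.003 and 0.003 m and y of mount_b in the frame of tube between -0.003 and 0.003 m and angle between the z axis of mount_b and the z axis of tube, either way round below 0.12 rad and linear speed of each of mount_b, mount_a below 0.01 m/s and contact force between each of mount_b, mount_a and the fingers below 0.05 N and distance between mount_a and tube above 0.06 m and contact force between mount_b and anything else above 0.5665 N))), for 0.2 s.
At the end, for the whole second after the job is handed in: both black mounts are in the tube, face up and square to it, at rest and let go: the heavier on the bore floor (within 3 mm), the lighter flat on it (origin 13 to 21 mm up the bore); either order if they differ by less than 3 g (((z of mount_a in the frame of tube between -0.003 and 0.003 m and x of mount_a in the frame of tube between -0.003 and 0.003 m and y of mount_a in the frame of tube between -0.003 and 0.003 m and angle between the z axis of each of mount_a, mount_b and the z axis of tube, either way round below 0.12 rad and z of mount_b in the frame of tube between 0.013 and 0.021 m and x of mount_b in the frame of tube between -0.003 and 0.003 m and y of mount_b in the frame of tube between -0.003 and 0.003 m and linear speed of each of mount_a, mount_b below 0.01 m/s and contact force between each of mount_a, mount_b and the fingers below 0.05 N and contact force between mount_b and anything else below 0.8093 N) or (z of mount_b in the frame of tube between -0.003 and 0.003 m and x of mount_b in the frame of tube between -0.003 and 0.003 m and y of mount_b in the frame of tube between -0.003 and 0.003 m and angle between the z axis of each of mount_b, mount_a and the z axis of tube, either way round below 0.12 rad and z of mount_a in the frame of tube between 0.013 and 0.021 m and x of mount_a in the frame of tube between -0.003 and 0.003 m and y of mount_a in the frame of tube between -0.003 and 0.003 m and linear speed of each of mount_b, mount_a below 0.01 m/s and contact force between each of mount_b, mount_a and the fingers below 0.05 N and contact force between mount_b and anything else above 1.1693 N))); the robot touches nothing.
It fails at once if the brown mount or the loupe is moved more than 20 mm (distance of any of brown_mount, loupe from where it was at the start of the episode above 0.02 m).
It fails at once if the balance is pressed or struck with more than 40 N (contact force between balance and anything else above 40 N).
It also fails if it takes over 70 s, if anything falls off the work surface, if the arm or the gripper's body presses on something with over 40 N, if the wrist force passes 120 N, or if a joint passes its speed limit or range.

## Robot

A 7-joint arm with a two-finger parallel gripper is mounted at the origin on a cart in front of the work surface, level with it; the furniture and walls round the work are solid. World frame = base frame: x ahead of the robot, y to its left, z up, the work surface at z = 0. Lengths are in m, angles in rad, forces in N, time in s.
With the tool pointing down it reaches from about 0.4 to 0.85 m from the base axis. Payload 10.4 kg.
Tool frame: the origin (TCP) lies midway between the tips of the shut fingers; the grasp point (between the pads) lies 19 mm behind it (r.tcp_to_grasp is the z of the grasp point in the tool frame, in m); z points along the fingers, x is the direction in which the jaws open and shut, and the axes are right-handed (so a half turn about z gives the same grasp; the last joint's range is limited). The gripper opens to 87 mm and grips with 3 to 60 N. Pads are 19 mm wide; open, the fingers measure 117 mm over their backs; the gripper's body (75 mm by 190 mm) begins 51 mm behind the grasp point.
Start: joints at [1.283, 0.332, -0.065, 1.46, 0.022, 1.35, -0.088], TCP at [0.164, -0.603, 0.191] pointing down, gripper open.
Joint ranges: [-2.6, 2.6], [-0.5, 2.12], [-1.47, 1.34], [0.16, 2.42], [-1.27, 4.41], [0.06, 2.06], [-2.6, 2.6]. Speed limits (rad/s): [2.22, 2.22, 2.79, 2.79, 3.14, 3.14, 3.14].

## Interface

Orientations are given as a unit quaternion [x, y, z, w].
In Python, from bench import r, camera, close_job gives the robot as it stands. The module is installed in compiled form; this text tells all that it offers.
- The arm moves only by the shell command python3 -m crank 'ROWS' [FORCE]. ROWS is JSON, a list of rows, each an object of numbers: "x", "y", "z": the shift along the tool's x, y, z scaled (see below); "ax", "ay", "az": the turn, a rotation vector about the tool's x, y, z scaled (see below); "claw": the closure, from -1 (fully open) to 1 (shut), so that 0 is half open. A call has exactly 5 rows; each row is the pose to reach, as a shift and turn from the pose commanded when the call began, along the tool's axes at that moment; what a row does not reach only later rows make up. The controller multiplies each number of a shift by 1 m and each number of a turn by 2 rad. A row lasts 1/12 s, in which the tool goes at most 41.7 mm and 7.16 degrees, less where a joint would pass 70% of its speed; a pose out of reach is approached as far as the arm can. A call with a number of a shift or a turn outside -1 to 1 is refused whole. A call with a gripper value outside its range is refused whole. The fingers move at their own pace and stop on an object; FORCE is the grip in N (left out, the last holds). Time passes only in rows, so rows that repeat a pose let the fingers close, or fill a call up. It gives the time, the measured TCP pose, the force and the opening at its end, in the units of the state.
- r.read_state(): the state, without advancing time (a new reading comes with each control period).
- camera(name): name is "scene" or "top" or "wrist"; returns a dict with "color" (384x512x3 uint8, blue, green, red), "fx", "fy", "cx", "cy" (pixels), "D" ([k1, k2, p1, p2, k3] as OpenCV has them; the pictures are not rectified), "eye" and "orientation" of the camera in the world. Camera axes: x right, y down, z forward; pixel columns grow to the right and rows downward; lengths in m; the calibration is good to about 2 mm. A picture is of the moment at which its call begins. There is no depth.
- close_job(): hands the job in, once; it reports no verdict.
The state is a dict: "time": time; "joint_positions": joint angles; "joint_vel": joint speeds; "joint_torque": joint torques, N m; "ee_pos": TCP position; "eef_rot": TCP orientation; "ft_force": force on the tool from outside, world axes, zero at the start; "torque": the same for the moment, N m; "width": finger opening in m.
Only numpy, scipy, OpenCV 4.12 (cv2) and the standard library are available. Lean on these libraries where they do the work, as an engineer would, in place of code of your own. Each camera call takes 0.05 s, during which the arm holds its last target. There are 200 camera calls.

## Working session

There is one attempt and no reset: what is moved stays moved. The work goes in short steps, Python scripts to look and compute and a shell command to move; the robot and the scene stay as the last step left them, time stands still between calls to the robot, and variables do not carry over. Pictures are saved under pics/ and viewed, about 8 in all and at most 12, crops included, and the job is handed in when it is done.

```bash
ls; mkdir -p pics; cat > h.py <<'E'
import numpy as np, cv2
from scipy.spatial.transform import Rotation as R
from bench import r, camera
def snap(name,fn=None):
    c=camera(name)
    if fn: cv2.imwrite('pics/'+fn,c['color'])
    return c
def ray(c,u,v):
    K=np.array([[c['fx'],0,c['cx']],[0,c['fy'],c['cy']],[0,0,1.]])
    p=cv2.undistortPoints(np.array([[[u,v]]],float),K,np.array(c['D'],float))[0,0]
    o=c['orientation']; M=R.from_quat(o) if np.size(o)==4 else R.from_matrix(o)
    d=M.apply([p[0],p[1],1]); return np.array(c['eye']),d/np.linalg.norm(d)
def onz(c,u,v,z):
    e,d=ray(c,u,v); return e+d*(z-e[2])/d[2]
def proj(c,P):
    M=R.from_quat(c['orientation']); K=np.array([[c['fx'],0,c['cx']],[0,c['fy'],c['cy']],[0,0,1.]])
    q=M.inv().apply(np.atleast_2d(P)-np.array(c['eye']))
    return cv2.projectPoints(q,np.zeros(3),np.zeros(3),K,np.array(c['D'],float))[0][:,0]
def rows(target,quat):
    "shift (tool axes) and turn/2 from measured pose"
    s=r.read_state(); M=R.from_quat(s['eef_rot'])
    return M.inv().apply(np.array(target)-s['ee_pos']), (M.inv()*R.from_quat(quat)).as_rotvec()/2
E
python3 - <<'E'
from h import *
a=snap('scene');b=snap('top')
for c in (a,b): print(c['fx'],c['cx'],c['cy'],c['D'],c['eye'],c['orientation'])
cv2.imwrite('pics/s1.png',cv2.resize(a['color'],(768,576),interpolation=cv2.INTER_CUBIC))
cv2.imwrite('pics/t1.png',cv2.resize(b['color'],(768,576),interpolation=cv2.INTER_CUBIC))
s=r.read_state();print({k:np.round(v,4) for k,v in s.items()},r.tcp_to_grasp)
E
```

```text
pics
424.868365079877 254.20709116422552 187.82605349659772 [-0.09568374  0.          0.          0.          0.        ] [0.15834296 0.42765754 0.60213933] [-0.25627058  0.8617078  -0.41735929  0.13265095]
467.40351074172037 247.6010088763501 189.14635902317335 [0.06260067 0.         0.         0.         0.        ] [ 0.31058394 -0.09710051  1.14480612] [-0.6699768   0.73488592 -0.07618744  0.07258956]
{'time': np.float64(0.1), 'joint_positions': array([ 1.2834,  0.3328, -0.0647,  1.4609,  0.0216,  1.3499, -0.0885]), 'joint_vel': array([ 0.0003, -0.0027,  0.0005, -0.0017, -0.0006, -0.0002, -0.0013]), 'joint_torque': array([ 2.30000e-03, -6.24546e+01,  2.53000e-02, -3.90720e+01,
       -6.14000e-02,  3.66000e-02,  1.00000e-04]), 'ee_pos': array([ 0.1634, -0.6028,  0.1901]), 'eef_rot': array([ 7.943e-01, -6.076e-01, -5.000e-04, -3.000e-04]), 'ft_force': array([-0.2696, -0.1464,  0.2913]), 'torque': array([ 0.0274,  0.0304, -0.0066]), 'width': np.float64(0.0869)} -0.0187
```

View pics/s1.png

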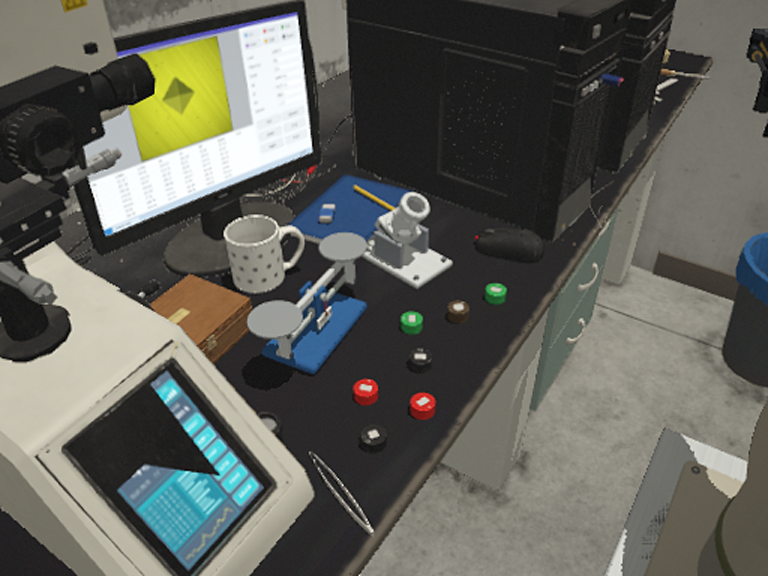

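View pics/t1.png

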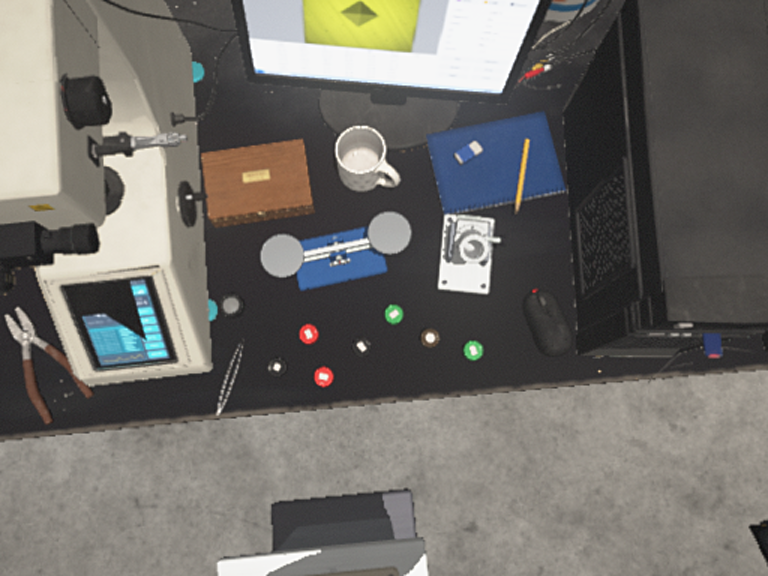

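The scene view (768x576) shows the black mounts at (373,437) and (420,358), the pans at (273,320) and (344,247), and the tube mouth at (412,207). The top view has the mounts at (277,367) and (362,346), brown at (430,338), the loupe at (231,304), the pans at (282,255) and (389,233), and the mouth at (474,247). Next I cast rays for these.

```bash
cat > m.py <<'E'
from h import *
def tri(c1,p1,c2,p2):
    e1,d1=ray(c1,*p1);e2,d2=ray(c2,*p2)
    A=np.stack([d1,-d2],1);t=np.linalg.lstsq(A,e2-e1,rcond=None)[0]
    a=e1+t[0]*d1;b=e2+t[1]*d2
    return (a+b)/2,np.linalg.norm(a-b)
def blob(c,p,w,lo,hi,fill=False):
    "centroid of mask lo<=gray<=hi component nearest p (orig px)"
    g=cv2.cvtColor(c['color'],cv2.COLOR_BGR2GRAY); x0,y0=int(p[0]-w),int(p[1]-w)
    g=g[y0:y0+2*w+1,x0:x0+2*w+1]
    n,l,st,ce=cv2.connectedComponentsWithStats(cv2.inRange(g,lo,hi),connectivity=4)
    i=max(range(1,n),key=lambda i:st[i,4]-0*i)
    return (ce[i][0]+x0,ce[i][1]+y0),st[i]
E
python3 - <<'E'
from m import *
a=snap('scene');b=snap('top'); f=1/1.5
o=lambda u,v:((u+.5)*f-.5,(v+.5)*f-.5)
T={'mL':(277,367),'mR':(362,346),'brown':(430,338)}
S={'mL':(373,435),'mR':(420,355),'brown':(458,308)}
for k in T:
    pb,st=blob(b,o(*T[k]),6,110,255); pa,sa=blob(a,o(*S[k]),6,120,255)
    print(k,np.round(pb,1),st[4],np.round(pa,1),sa[4],'top z17',onz(b,*pb,.017).round(4),'scene',onz(a,*pa,.017).round(4),'tri',[np.round(x,4) for x in tri(b,pb,a,pa)])
for k,t,s in (('panL',(282,255),(273,320)),('panR',(389,233),(344,247))):
    pb,st=blob(b,o(*t),20,110,200); pa,sa=blob(a,o(*s),22,110,200)
    print(k,pb,st,pa,sa,'top z',onz(b,*pb,.096).round(4),onz(a,*pa,.096).round(4),[np.round(x,4) for x in tri(b,pb,a,pa)])
for k,t,s in (('mouth',(474,247),(412,207)),('loupe',(231,304),(265,425))):
    print(k,[np.round(x,4) for x in tri(b,o(*t),a,o(*s))])
# zooms
z=lambda c,p,w:cv2.resize(c['color'][int(p[1]-w):int(p[1]+w),int(p[0]-w):int(p[0]+w)],(400,400),interpolation=cv2.INTER_CUBIC)
cv2.imwrite('pics/z1.png',np.hstack([z(b,o(470,250),35),z(a,o(412,225),40)]))
E
```

```text
mL [184.1 244.5] 24 [248.5 288.9] 32 top z17 [0.4301 0.0503 0.017 ] scene [0.4307 0.05   0.017 ] tri [array([0.4302, 0.0503, 0.0176]), np.float64(0.0004)]
mR [240.6 230.7] 32 [279.8 237.2] 27 top z17 [ 0.4506 -0.0878  0.017 ] scene [ 0.4503 -0.0873  0.017 ] tri [array([ 0.4506, -0.0878,  0.0164]), np.float64(0.0001)]
brown [286.6 224.7] 47 [305.2 204.1] 31 top z17 [ 0.4549 -0.2002  0.017 ] scene [ 0.4559 -0.2019  0.017 ] tri [array([ 0.4548, -0.1999,  0.0188]), np.float64(0.0003)]
panL (np.float64(188.2802359882006), np.float64(169.9542772861357)) [  7   7  34  29 678] (np.float64(184.6551724137931), np.float64(214.20114942528735)) [  6   9  39  36 870] top z [0.5925 0.0196 0.096 ] [0.5849 0.0244 0.096 ] [array([0.5927, 0.0194, 0.089 ]), np.float64(0.0037)]
panR (np.float64(259.15100154083206), np.float64(154.79044684129428)) [  6   6  29  29 649] (np.float64(229.5734664764622), np.float64(167.1355206847361)) [  0  13  45  32 701] top z [ 0.6135 -0.1472  0.096 ] [ 0.6029 -0.1376  0.096 ] [array([ 0.6145, -0.1487,  0.0856]), np.float64(0.0045)]
mouth [array([ 0.5766, -0.2738,  0.1046]), np.float64(0.0017)]
loupe [array([0.5365, 0.1151, 0.0285]), np.float64(0.0011)]
```

View pics/z1.png

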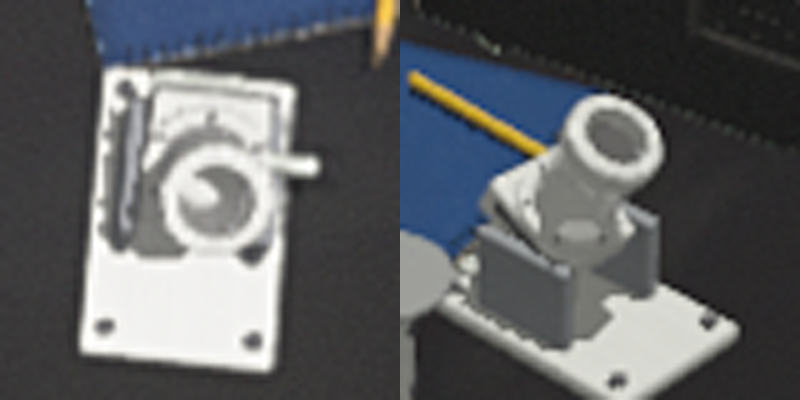

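The zooms show the collar mouth at about (314.4,164.7) in the top view and (276.6,136) in the scene view. A small rod sticks out on the -y side, and there is a base plate. Triangulated coupon heights agree with 17 mm. I'm moving above mount R and turning the jaws to lie along x.

```bash

python3 -m crank '[{"x":-0.028,"y":-0.0275,"z":-0.002,"claw":-1},{"x":-0.056,"y":-0.055,"z":-0.004,"claw":-1},{"x":-0.084,"y":-0.0825,"z":-0.006,"claw":-1},{"x":-0.112,"y":-0.11,"z":-0.008,"claw":-1},{"x":-0.14,"y":-0.137,"z":-0.01,"claw":-1}]' 20
python3 -m crank '[{"x":-0.028,"y":-0.0275,"z":-0.002,"claw":-1},{"x":-0.056,"y":-0.055,"z":-0.004,"claw":-1},{"x":-0.084,"y":-0.0825,"z":-0.006,"claw":-1},{"x":-0.112,"y":-0.11,"z":-0.008,"claw":-1},{"x":-0.14,"y":-0.137,"z":-0.01,"claw":-1}]' 20
python3 -m crank '[{"x":-0.028,"y":-0.0275,"z":-0.002,"claw":-1},{"x":-0.056,"y":-0.055,"z":-0.004,"claw":-1},{"x":-0.084,"y":-0.0825,"z":-0.006,"claw":-1},{"x":-0.112,"y":-0.11,"z":-0.008,"claw":-1},{"x":-0.14,"y":-0.137,"z":-0.01,"claw":-1}]' 20
python3 -m crank '[{"az":-0.06,"claw":-1},{"az":-0.12,"claw":-1},{"az":-0.18,"claw":-1},{"az":-0.24,"claw":-1},{"az":-0.3,"claw":-1}]'
python3 -m crank '[{"az":-0.06,"claw":-1},{"az":-0.12,"claw":-1},{"az":-0.18,"claw":-1},{"az":-0.24,"claw":-1},{"az":-0.3,"claw":-1}]'
python3 -m crank '[{"az":-0.053,"claw":-1},{"az":-0.053,"claw":-1},{"az":-0.053,"claw":-1},{"az":-0.053,"claw":-1},{"az":-0.053,"claw":-1}]'
python3 - <<'E'
from m import *
c=snap('wrist'); b=snap('top')
cv2.imwrite('pics/w1.png',cv2.resize(c['color'],(768,576)))
s=r.read_state(); M=R.from_quat(s['eef_rot'])
print(s['time'],s['ee_pos'],s['eef_rot'],s['joint_positions'].round(3))
print('cam in tool',M.inv().apply(c['eye']-s['ee_pos']).round(4),(M.inv()*R.from_quat(c['orientation'])).as_rotvec(),c['fx'],c['D'])
print(proj(c,[[.4506,-.0878,.017],[.4302,.0503,.017],[.4548,-.2,.019],[.5927,.0194,.096],[.6145,-.1487,.096],[.5766,-.2738,.1046]])*1.5)
print('mouth',tri(b,(314.4,164.7),snap('scene'),(276.6,136)))
E
```

```text
0.3 [ 0.16352222 -0.6030745   0.19057606] [ 7.94260267e-01 -6.07577621e-01 -2.04557202e-04 -1.41158751e-04] [ 1.283  0.332 -0.065  1.46   0.022  1.35  -0.088]
cam in tool [ 0.0009 -0.0687 -0.1939] [-2.51169307e-01 -3.45902704e-04  1.78714380e-04] 286.01681498577824 [-0.028635  0.        0.        0.        0.      ]
[[-185.99946475 -285.57274455]
 [-327.94901299 -270.58599581]
 [ -51.18237611 -269.53260032]
 [ -50.16032433 -215.94518925]
 [ -87.25874726 -513.26670486]
 [  -1.7133823  -587.84002427]]
mouth (array([ 0.57182386, -0.26995899,  0.1134069 ]), np.float64(0.003335254606824929))schema error: expected keys x, y, z, ax, ay, az, claw
schema error: expected keys x, y, z, ax, ay, az, claw
schema error: expected keys x, y, z, ax, ay, az, claw
schema error: expected keys x, y, z, ax, ay, az, claw
schema error: expected keys x, y, z, ax, ay, az, claw
schema error: expected keys x, y, z, ax, ay, az, claw
```

View pics/w1.png

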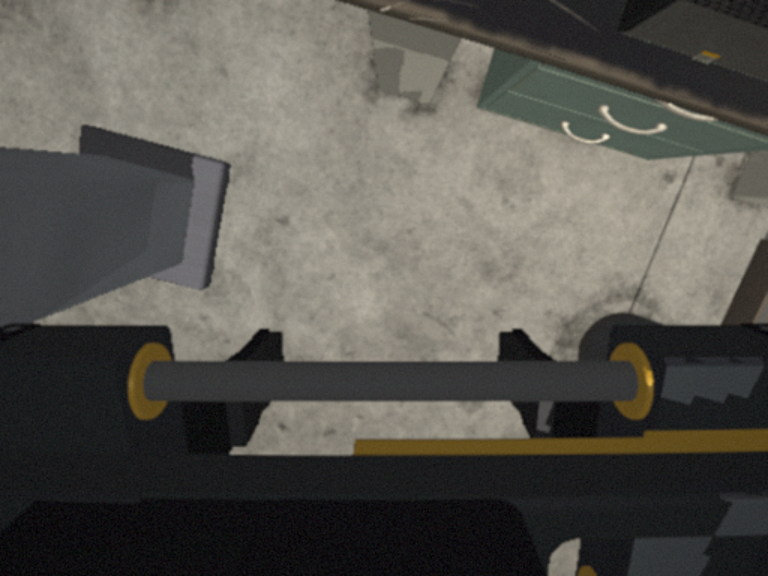

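That wrist picture still shows the starting view: finger tips near (280,330) and (500,330), with the crossbar below at row 380. The moves were refused because every row needs all the keys. I'm retyping them in full.

```bash

python3 -m crank '[{"x":-0.028,"y":-0.0275,"z":-0.002,"ax":0,"ay":0,"az":0,"claw":-1},{"x":-0.056,"y":-0.055,"z":-0.004,"ax":0,"ay":0,"az":0,"claw":-1},{"x":-0.084,"y":-0.0825,"z":-0.006,"ax":0,"ay":0,"az":0,"claw":-1},{"x":-0.112,"y":-0.11,"z":-0.008,"ax":0,"ay":0,"az":0,"claw":-1},{"x":-0.14,"y":-0.137,"z":-0.01,"ax":0,"ay":0,"az":0,"claw":-1}]' 20 &&
python3 -m crank '[{"x":-0.028,"y":-0.0275,"z":-0.002,"ax":0,"ay":0,"az":0,"claw":-1},{"x":-0.056,"y":-0.055,"z":-0.004,"ax":0,"ay":0,"az":0,"claw":-1},{"x":-0.084,"y":-0.0825,"z":-0.006,"ax":0,"ay":0,"az":0,"claw":-1},{"x":-0.112,"y":-0.11,"z":-0.008,"ax":0,"ay":0,"az":0,"claw":-1},{"x":-0.14,"y":-0.137,"z":-0.01,"ax":0,"ay":0,"az":0,"claw":-1}]' 20 &&
python3 -m crank '[{"x":-0.028,"y":-0.0275,"z":-0.002,"ax":0,"ay":0,"az":0,"claw":-1},{"x":-0.056,"y":-0.055,"z":-0.004,"ax":0,"ay":0,"az":0,"claw":-1},{"x":-0.084,"y":-0.0825,"z":-0.006,"ax":0,"ay":0,"az":0,"claw":-1},{"x":-0.112,"y":-0.11,"z":-0.008,"ax":0,"ay":0,"az":0,"claw":-1},{"x":-0.14,"y":-0.137,"z":-0.01,"ax":0,"ay":0,"az":0,"claw":-1}]' 20 &&
python3 -m crank '[{"x":0,"y":0,"z":0,"ax":0,"ay":0,"az":-0.06,"claw":-1},{"x":0,"y":0,"z":0,"ax":0,"ay":0,"az":-0.12,"claw":-1},{"x":0,"y":0,"z":0,"ax":0,"ay":0,"az":-0.18,"claw":-1},{"x":0,"y":0,"z":0,"ax":0,"ay":0,"az":-0.24,"claw":-1},{"x":0,"y":0,"z":0,"ax":0,"ay":0,"az":-0.3,"claw":-1}]' &&
python3 -m crank '[{"x":0,"y":0,"z":0,"ax":0,"ay":0,"az":-0.06,"claw":-1},{"x":0,"y":0,"z":0,"ax":0,"ay":0,"az":-0.12,"claw":-1},{"x":0,"y":0,"z":0,"ax":0,"ay":0,"az":-0.18,"claw":-1},{"x":0,"y":0,"z":0,"ax":0,"ay":0,"az":-0.24,"claw":-1},{"x":0,"y":0,"z":0,"ax":0,"ay":0,"az":-0.3,"claw":-1}]' &&
python3 -m crank '[{"x":0,"y":0,"z":0,"ax":0,"ay":0,"az":-0.053,"claw":-1},{"x":0,"y":0,"z":0,"ax":0,"ay":0,"az":-0.053,"claw":-1},{"x":0,"y":0,"z":0,"ax":0,"ay":0,"az":-0.053,"claw":-1},{"x":0,"y":0,"z":0,"ax":0,"ay":0,"az":-0.053,"claw":-1},{"x":0,"y":0,"z":0,"ax":0,"ay":0,"az":-0.053,"claw":-1}]'
python3 - <<'E'
from m import *
c=snap('wrist'); 
cv2.imwrite('pics/w2.png',cv2.resize(c['color'],(768,576)))
s=r.read_state()
print(s['time'],s['ee_pos'],s['eef_rot'],s['joint_positions'].round(3))
print(proj(c,[[.4506,-.0878,.017],[.4302,.0503,.017],[.4548,-.2,.019],[.5927,.0194,.096],[.6145,-.1487,.096],[.5766,-.2738,.1046]])*1.5)
E
```

```text
time: 0.77
ee_pos: [0.2598, -0.4305, 0.201]
eef_rot: [0.794, -0.608, 0.0, 0.0]
ft_force: [1.8, -0.4, 0.1]
width: 0.0869
time: 1.18
ee_pos: [0.3553, -0.2595, 0.2112]
eef_rot: [0.794, -0.608, 0.0, 0.0]
ft_force: [0.7, -0.5, 0.5]
width: 0.0866
time: 1.6
ee_pos: [0.451, -0.0885, 0.2213]
eef_rot: [0.794, -0.608, 0.001, 0.0]
ft_force: [0.9, -1.0, -0.2]
width: 0.0872
time: 2.02
ee_pos: [0.4504, -0.0902, 0.2209]
eef_rot: [0.939, -0.343, 0.0, 0.0]
ft_force: [-0.5, -0.0, 0.8]
width: 0.0872
time: 2.43
ee_pos: [0.4503, -0.0903, 0.2209]
eef_rot: [0.999, -0.05, 0.0, 0.0]
ft_force: [0.2, 0.5, -1.0]
width: 0.0868
time: 2.85
ee_pos: [0.4503, -0.0903, 0.2209]
eef_rot: [1.0, -0.001, 0.0, 0.0]
ft_force: [-0.0, 0.6, 0.1]
width: 0.0872
2.9 [ 0.45034047 -0.09029576  0.22086341] [ 9.99999511e-01 -9.86160280e-04  3.75145366e-05  5.97097388e-05] [ 0.722 -0.024 -0.605  1.802 -0.014  1.36   0.118]
[[388.92222792 252.63215972]
 [364.68193178  93.99368139]
 [393.52285582 364.50529442]
 [590.27520775 119.35897599]
 [594.33091049 343.87079079]
 [537.05198334 485.08072931]]
```

View pics/w2.png

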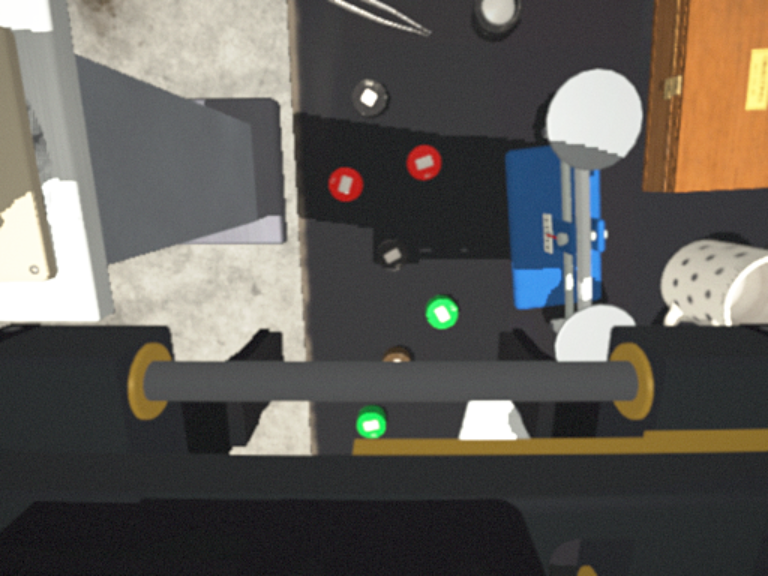

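The wrist view (768x576) shows mount R at (391,256), 3-4 px off the prediction, mount L at (369,98), and the pans at (594,119) and (597,345). That agrees within about 3 mm, so I'm descending close to mount R and checking the offset there.

```bash

python3 -m crank '[{"x":0,"y":0,"z":0.035,"ax":0,"ay":0,"az":0,"claw":-1},{"x":0,"y":0,"z":0.07,"ax":0,"ay":0,"az":0,"claw":-1},{"x":0,"y":0,"z":0.105,"ax":0,"ay":0,"az":0,"claw":-1},{"x":0,"y":0,"z":0.14,"ax":0,"ay":0,"az":0,"claw":-1},{"x":0,"y":0,"z":0.175,"ax":0,"ay":0,"az":0,"claw":-1}]'
python3 - <<'E'
from m import *
c=snap('wrist'); s=r.read_state(); M=R.from_quat(s['eef_rot'])
print(s['ee_pos'],'tcp px',proj(c,s['ee_pos']))
g=cv2.cvtColor(c['color'],cv2.COLOR_BGR2GRAY)
p=proj(c,[.4506,-.09,.017])[0]; print('pred',p)
print(g[int(p[1])-6:int(p[1])+10:3,int(p[0])-20:int(p[0])+22:3])
pb,st=blob(c,p,18,75,255); print(pb,st,onz(c,*pb,.017))
w=c['color'][150:300,150:370]; cv2.imwrite('pics/w3.png',cv2.resize(w,None,fx=3,fy=3,interpolation=cv2.INTER_CUBIC))
E
```

```text
time: 3.32
ee_pos: [0.4503, -0.0903, 0.0445]
eef_rot: [1.0, -0.001, 0.0, 0.0]
ft_force: [0.4, -0.5, -0.3]
width: 0.087
[ 0.44613897 -0.08965696  0.03839511] tcp px [[252.53052935 214.07056573]]
pred [258.71036974 206.11927974]
[[ 41  44  48  48  53  50  47  53 140 207 157  49  50  48]
 [ 43  44  55  51  52  48 101 194 201 200 198  90  55  51]
 [ 46  41  43  50  49 169 205 202 198 194 193 176  58  51]
 [ 38  42  49  49  46 110 198 195 192 196 153  68  56  59]
 [ 46  49  47  53  52  48 163 198 178  69  50  56  55  51]
 [ 44  44  43  49  53  48  62  95  43  55  56  67  60  47]]
(np.float64(262.0539419087137), np.float64(206.23236514522821)) [ 12   9  21  19 241] [ 0.45330274 -0.09010047  0.017     ]
```

View pics/w3.png

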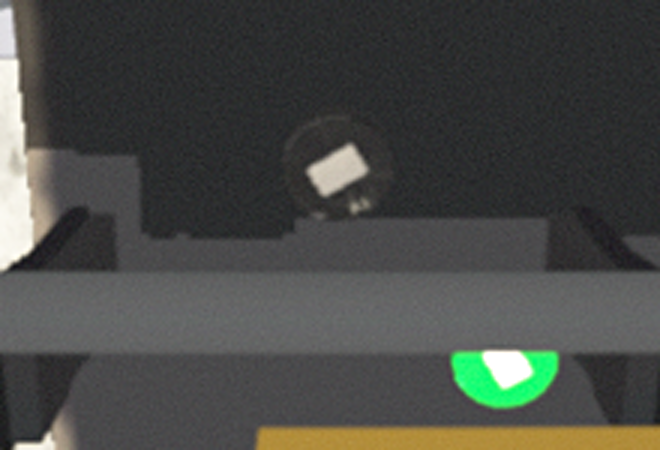

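The close-up shows the mount centred at (337,168) in the crop, with its coupon concentric, and the green one lower right at (505,375). The measured TCP changed between the two readings, so I'm reading the state again.

```bash
python3 - <<'E'
from m import *
for i in range(3):
    s=r.read_state(); print(s['time'],s['ee_pos'].round(4),s['joint_vel'].round(3),s['ft_force'].round(2)); snap('wrist')
E
```

```text
3.3667 [ 0.4461 -0.0897  0.0384] [ 0.014 -0.055  0.006 -0.03  -0.082  0.184  0.077] [-5.09 -0.09 -6.16]
3.4167 [ 0.4465 -0.0895  0.0416] [ 0.008 -0.077 -0.007 -0.095 -0.052  0.102  0.051] [-1.17  0.36  0.42]
3.4667 [ 0.4487 -0.0898  0.0446] [ 0.006 -0.057 -0.007 -0.07  -0.018  0.031  0.021] [ 0.49 -0.08  0.86]
```

```bash

python3 -m crank '[{"x":0.002,"y":0,"z":0.012,"ax":0,"ay":0,"az":0,"claw":-0.6},{"x":0.002,"y":0,"z":0.024,"ax":0,"ay":0,"az":0,"claw":-0.3},{"x":0.002,"y":0,"z":0.031,"ax":0,"ay":0,"az":0,"claw":-0.2},{"x":0.002,"y":0,"z":0.035,"ax":0,"ay":0,"az":0,"claw":-0.1},{"x":0.002,"y":0,"z":0.036,"ax":0,"ay":0,"az":0,"claw":0}]'  25
python3 -m crank '[{"x":0,"y":0,"z":0,"ax":0,"ay":0,"az":0,"claw":0.2},{"x":0,"y":0,"z":0,"ax":0,"ay":0,"az":0,"claw":0.4},{"x":0,"y":0,"z":0,"ax":0,"ay":0,"az":0,"claw":0.6},{"x":0,"y":0,"z":0,"ax":0,"ay":0,"az":0,"claw":0.8},{"x":0,"y":0,"z":0,"ax":0,"ay":0,"az":0,"claw":0.8}]' 25
python3 -m crank '[{"x":0,"y":0,"z":0,"ax":0,"ay":0,"az":0,"claw":0.8},{"x":0,"y":0,"z":-0.01,"ax":0,"ay":0,"az":0,"claw":0.8},{"x":0,"y":0,"z":-0.04,"ax":0,"ay":0,"az":0,"claw":0.8},{"x":0,"y":0,"z":-0.07,"ax":0,"ay":0,"az":0,"claw":0.8},{"x":0,"y":0,"z":-0.1,"ax":0,"ay":0,"az":0,"claw":0.8}]' 25
python3 -m crank '[{"x":0,"y":0,"z":-0.03,"ax":0,"ay":0,"az":0,"claw":0.8},{"x":0,"y":0,"z":-0.05,"ax":0,"ay":0,"az":0,"claw":0.8},{"x":0,"y":0,"z":-0.06,"ax":0,"ay":0,"az":0,"claw":0.8},{"x":0,"y":0,"z":-0.06,"ax":0,"ay":0,"az":0,"claw":0.8},{"x":0,"y":0,"z":-0.06,"ax":0,"ay":0,"az":0,"claw":0.8}]' 25
python3 - <<'E'
from m import *
c=snap('wrist'); s=r.read_state()
print(s['time'],s['ee_pos'],s['eef_rot'],'tcp px',proj(c,s['ee_pos']))
cv2.imwrite('pics/w4.png',cv2.resize(c['color'],(768,576)))
# pans in wrist: bright low-sat round blobs
E
```

```text
time: 3.93
ee_pos: [0.4527, -0.0904, 0.0101]
eef_rot: [1.0, -0.0, 0.0, 0.0]
ft_force: [0.2, 0.8, -0.4]
width: 0.0615
time: 4.35
ee_pos: [0.4526, -0.0904, 0.0101]
eef_rot: [1.0, -0.0, 0.0, 0.0]
ft_force: [-0.1, -0.2, -0.7]
width: 0.0284
time: 4.77
ee_pos: [0.452, -0.0899, 0.1117]
eef_rot: [1.0, 0.0, -0.0, -0.0]
ft_force: [0.5, -1.0, -0.3]
width: 0.0093
time: 5.18
ee_pos: [0.4522, -0.0904, 0.1695]
eef_rot: [1.0, -0.0, -0.0, 0.0]
ft_force: [-0.3, -0.5, -0.7]
width: 0.0085
5.2333 [ 0.45164652 -0.09023883  0.16868226] [ 9.99999698e-01 -2.24572802e-05 -7.59038150e-04 -1.66878536e-04] tcp px [[257.46751182 217.16660826]]
```

View pics/w4.png

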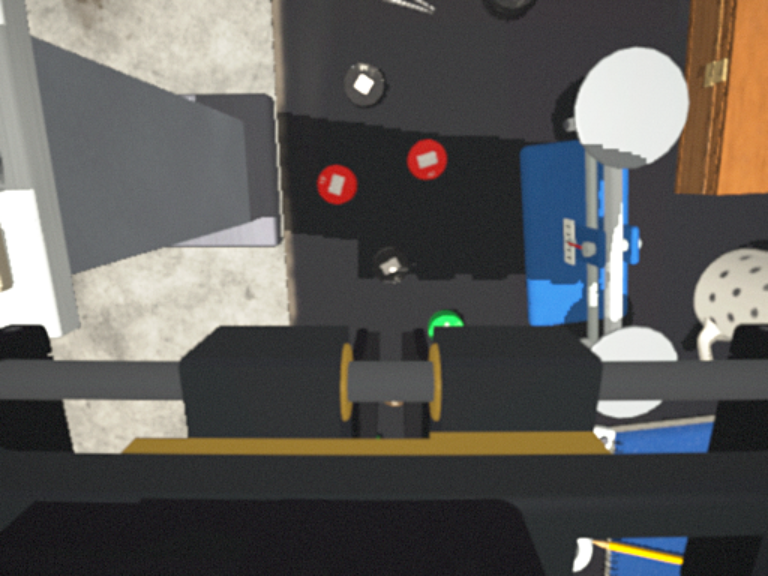

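The fingers shut to 8.5 mm and the black mount is still on the bench at (391,266), so the grasp missed. I'm measuring where it is now.

```bash
python3 - <<'E'
from m import *
c=snap('wrist'); t=snap('top'); a=snap('scene'); s=r.read_state()
print(s['time'],s['ee_pos'],s['ft_force'],'tcp px',proj(c,s['ee_pos']))
pb,st=blob(c,(260.3,177),10,110,255); print('wrist',pb,st,onz(c,*pb,.017))
pl,st=blob(c,(243,56),10,110,255); print('wrist mL',pl,st,onz(c,*pl,.017))
for z in (.017,):
  q,st=blob(t,proj(t,[.4506,-.09,z])[0],7,110,255); q2,s2=blob(a,proj(a,[.4506,-.09,z])[0],8,110,255)
  print('top',q,st,onz(t,*q,z),'scene',q2,s2,onz(a,*q2,z),tri(t,q,a,q2))
cc=[cv2.resize(k['color'][int(p[1]-w):int(p[1]+w),int(p[0]-w):int(p[0]+w)],(390,390),interpolation=cv2.INTER_CUBIC) for k,p,w in ((c,(260,205),40),(a,q2,25))]
cv2.imwrite('pics/w5.png',np.hstack(cc))
E
```

```text
5.3833 [ 0.45152699 -0.09012751  0.16845622] [ 0.439432   -0.51641215  0.20466665] tcp px [[257.98426746 217.3953097 ]]
wrist (np.float64(260.5108695652174), np.float64(177.30434782608697)) [ 4  5 14 11 92] [ 0.45331208 -0.09022689  0.017     ]
wrist mL (np.float64(242.49635036496352), np.float64(55.715328467153284)) [  3   3  14  15 137] [0.43317064 0.04800681 0.017     ]
top (np.float64(241.0), np.float64(230.0)) [  0   0  15  15 225] [ 0.45212941 -0.0888754   0.017     ] scene (np.float64(279.75), np.float64(237.0)) [5 8 6 3 8] [ 0.45064958 -0.08783569  0.017     ] (array([ 0.45187786, -0.08904843,  0.01547093]), np.float64(0.000953669067331529))
```

View pics/w5.png

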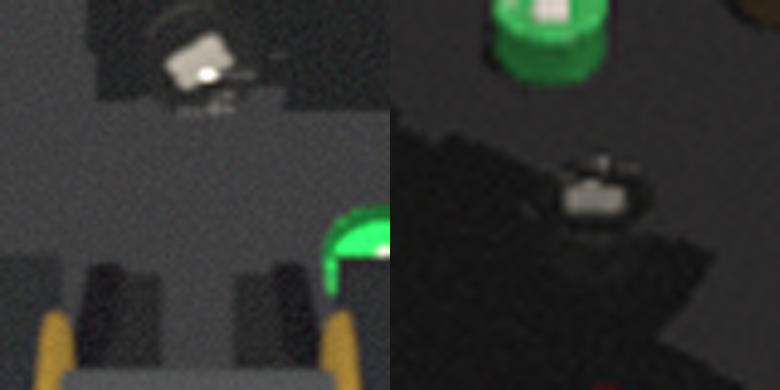

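The mount has not moved, so the fingers either passed above it or slipped off as I lifted. I'm going back down, closing fully at rest this time, and watching the width.

```bash

python3 -m crank '[{"x":0.0,"y":0,"z":0.01,"ax":0,"ay":0,"az":0,"claw":-1},{"x":0.0,"y":0,"z":0.03,"ax":0,"ay":0,"az":0,"claw":-1},{"x":0.0,"y":0,"z":0.06,"ax":0,"ay":0,"az":0,"claw":-1},{"x":0.0,"y":0,"z":0.085,"ax":0,"ay":0,"az":0,"claw":-1},{"x":0.0,"y":0,"z":0.1,"ax":0,"ay":0,"az":0,"claw":-0.6}]'  30
python3 -m crank '[{"x":0,"y":0,"z":0.02,"ax":0,"ay":0,"az":0,"claw":-0.5},{"x":0,"y":0,"z":0.04,"ax":0,"ay":0,"az":0,"claw":-0.3},{"x":0,"y":0,"z":0.053,"ax":0,"ay":0,"az":0,"claw":-0.1},{"x":0,"y":0,"z":0.06,"ax":0,"ay":0,"az":0,"claw":0},{"x":0,"y":0,"z":0.061,"ax":0,"ay":0,"az":0,"claw":0}]' 30
python3 -m crank '[{"x":0,"y":0,"z":0,"ax":0,"ay":0,"az":0,"claw":0.5},{"x":0,"y":0,"z":0,"ax":0,"ay":0,"az":0,"claw":0.8},{"x":0,"y":0,"z":0,"ax":0,"ay":0,"az":0,"claw":1},{"x":0,"y":0,"z":0,"ax":0,"ay":0,"az":0,"claw":1},{"x":0,"y":0,"z":0,"ax":0,"ay":0,"az":0,"claw":1}]' 30
python3 -c "
from h import *
c=snap('wrist');w=c['color'][150:270,180:340];cv2.imwrite('pics/w6.png',cv2.resize(w,None,fx=4,fy=4,interpolation=cv2.INTER_CUBIC))
s=r.read_state();print(s['width'],s['ee_pos'],s['ft_force'])"
```

```text
time: 5.8
ee_pos: [0.4503, -0.0898, 0.0661]
eef_rot: [1.0, 0.0, -0.002, -0.001]
ft_force: [0.2, -0.0, -0.0]
width: 0.0342
time: 6.22
ee_pos: [0.4509, -0.0898, 0.0069]
eef_rot: [1.0, 0.0, -0.002, -0.001]
ft_force: [-0.6, -0.3, 0.6]
width: 0.0446
time: 6.63
ee_pos: [0.4527, -0.0905, 0.0094]
eef_rot: [1.0, -0.0, 0.0, 0.0]
ft_force: [-0.1, -0.1, -0.2]
width: 0.0185
0.014238664065804355 [ 0.45264656 -0.09046785  0.00925544] [-0.67230926  0.24116647 -0.16190732]
```

View pics/w6.png

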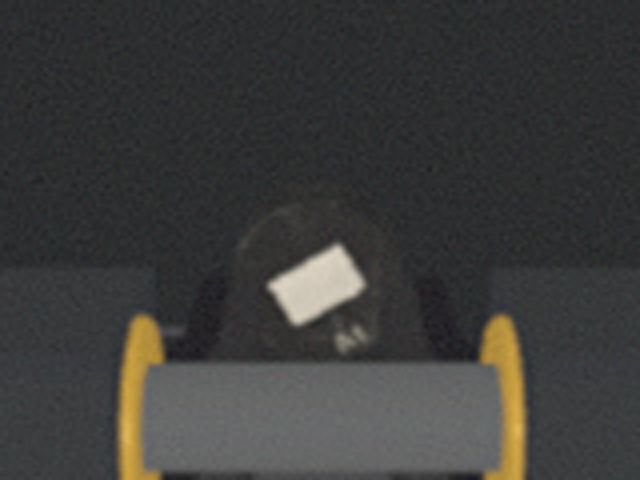

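The fingers closed to 14 mm while the mount sits centred at (317,285) in the crop, so they must be passing above it and the tips end short of the reported TCP. I'm opening and feeling downwards in small steps.

```bash

python3 -m crank '[{"x":0,"y":0,"z":0,"ax":0,"ay":0,"az":0,"claw":-0.3},{"x":0,"y":0,"z":0,"ax":0,"ay":0,"az":0,"claw":-0.3},{"x":0,"y":0,"z":0,"ax":0,"ay":0,"az":0,"claw":-0.3},{"x":0,"y":0,"z":0,"ax":0,"ay":0,"az":0,"claw":-0.3},{"x":0,"y":0,"z":0.002,"ax":0,"ay":0,"az":0,"claw":-0.3}]'  30
python3 -m crank '[{"x":0,"y":0,"z":0.001,"ax":0,"ay":0,"az":0,"claw":-0.3},{"x":0,"y":0,"z":0.002,"ax":0,"ay":0,"az":0,"claw":-0.3},{"x":0,"y":0,"z":0.003,"ax":0,"ay":0,"az":0,"claw":-0.3},{"x":0,"y":0,"z":0.004,"ax":0,"ay":0,"az":0,"claw":-0.3},{"x":0,"y":0,"z":0.005,"ax":0,"ay":0,"az":0,"claw":-0.3}]' 
python3 -m crank '[{"x":0,"y":0,"z":0.001,"ax":0,"ay":0,"az":0,"claw":-0.3},{"x":0,"y":0,"z":0.002,"ax":0,"ay":0,"az":0,"claw":-0.3},{"x":0,"y":0,"z":0.003,"ax":0,"ay":0,"az":0,"claw":-0.3},{"x":0,"y":0,"z":0.004,"ax":0,"ay":0,"az":0,"claw":-0.3},{"x":0,"y":0,"z":0.004,"ax":0,"ay":0,"az":0,"claw":-0.3}]' 
```

```text
time: 7.1
ee_pos: [0.4526, -0.0904, 0.0071]
eef_rot: [1.0, 0.0, 0.0, 0.0]
ft_force: [-0.0, -1.7, -0.0]
width: 0.0396
time: 7.52
ee_pos: [0.4523, -0.0903, 0.0017]
eef_rot: [1.0, -0.0, 0.0, 0.0]
ft_force: [-0.7, -0.3, -0.7]
width: 0.0561
time: 7.93
ee_pos: [0.4522, -0.0903, -0.0024]
eef_rot: [1.0, 0.0, -0.0, -0.0]
ft_force: [-0.2, -0.7, -0.2]
width: 0.0566
```

There is still no contact at TCP z = -2.4 mm, so I'm closing here and watching both width and force.

```bash

python3 -m crank '[{"x":0,"y":0,"z":0,"ax":0,"ay":0,"az":0,"claw":0.1},{"x":0,"y":0,"z":0,"ax":0,"ay":0,"az":0,"claw":0.3},{"x":0,"y":0,"z":0,"ax":0,"ay":0,"az":0,"claw":0.4},{"x":0,"y":0,"z":0,"ax":0,"ay":0,"az":0,"claw":0.4},{"x":0,"y":0,"z":0,"ax":0,"ay":0,"az":0,"claw":0.4}]' 30 
python3 -m crank '[{"x":0,"y":0,"z":0,"ax":0,"ay":0,"az":0,"claw":0.4},{"x":0,"y":0,"z":0,"ax":0,"ay":0,"az":0,"claw":0.4},{"x":0,"y":0,"z":0,"ax":0,"ay":0,"az":0,"claw":0.4},{"x":0,"y":0,"z":0,"ax":0,"ay":0,"az":0,"claw":0.4},{"x":0,"y":0,"z":0,"ax":0,"ay":0,"az":0,"claw":0.4}]' 30 
```

```text
time: 8.35
ee_pos: [0.4524, -0.0903, -0.0021]
eef_rot: [1.0, 0.0, 0.0, 0.0]
ft_force: [-0.1, -0.2, -0.3]
width: 0.0316
time: 8.77
ee_pos: [0.4523, -0.0903, -0.0022]
eef_rot: [1.0, -0.0, -0.0, 0.0]
ft_force: [0.9, 0.3, 0.2]
width: 0.0261
```

```bash

python3 -m crank '[{"x":0,"y":0,"z":0,"ax":0,"ay":0,"az":0,"claw":0},{"x":0,"y":0,"z":0,"ax":0,"ay":0,"az":0,"claw":0},{"x":0,"y":0,"z":0,"ax":0,"ay":0,"az":0,"claw":0},{"x":0,"y":0,"z":0.001,"ax":0,"ay":0,"az":0,"claw":0},{"x":0,"y":0,"z":0.002,"ax":0,"ay":0,"az":0,"claw":0}]' 30 
python3 -m crank '[{"x":0,"y":0,"z":0.001,"ax":0,"ay":0,"az":0,"claw":0},{"x":0,"y":0,"z":0.002,"ax":0,"ay":0,"az":0,"claw":0},{"x":0,"y":0,"z":0.003,"ax":0,"ay":0,"az":0,"claw":0},{"x":0,"y":0,"z":0.004,"ax":0,"ay":0,"az":0,"claw":0},{"x":0,"y":0,"z":0.004,"ax":0,"ay":0,"az":0,"claw":0}]'
python3 -m crank '[{"x":0,"y":0,"z":0.001,"ax":0,"ay":0,"az":0,"claw":0},{"x":0,"y":0,"z":0.002,"ax":0,"ay":0,"az":0,"claw":0},{"x":0,"y":0,"z":0.003,"ax":0,"ay":0,"az":0,"claw":0},{"x":0,"y":0,"z":0.004,"ax":0,"ay":0,"az":0,"claw":0},{"x":0,"y":0,"z":0.004,"ax":0,"ay":0,"az":0,"claw":0}]' 
python3 - <<'E'
from m import *
c=snap('wrist'); a=snap('scene'); s=r.read_state()
w=c['color'][150:270,180:340];p=proj(a,[.4523,-.0903,.02])[0].astype(int); print(p)
v=a['color'][p[1]-60:p[1]+30,p[0]-60:p[0]+60]
cv2.imwrite('pics/w7.png',np.hstack([cv2.resize(w,(400,300),interpolation=cv2.INTER_CUBIC),cv2.resize(v,(400,300),interpolation=cv2.INTER_CUBIC)]))
E
```

```text
time: 9.18
ee_pos: [0.4524, -0.0903, -0.0042]
eef_rot: [1.0, 0.0, 0.0, 0.0]
ft_force: [-0.7, -0.2, -0.5]
width: 0.0425
time: 9.6
ee_pos: [0.4522, -0.0903, -0.0084]
eef_rot: [1.0, 0.0, -0.0, -0.0]
ft_force: [0.9, -0.4, 0.2]
width: 0.0432
time: 10.02
ee_pos: [0.4522, -0.0903, -0.0124]
eef_rot: [1.0, 0.0, -0.0, -0.0]
ft_force: [1.2, -0.2, 0.7]
width: 0.0436
[279 234]
```

View pics/w7.png

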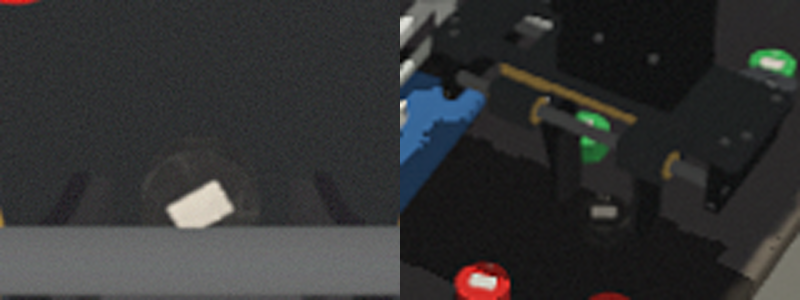

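In the scene crop the finger bottoms are at about (568,200) and (648,235), level with the mount top at (603,210). I'm computing the tip height from these rays.

```bash
python3 - <<'E'
from m import *
a=snap('scene'); 
for p in ((268.5,234),(293.4,244.5)):
    e,d=ray(a,*p)
    for y in (-.0808,-.09): print(p,y,(e+d*(y-e[1])/d[1]).round(4))
E
python3 -m crank '[{"x":0,"y":0,"z":0.001,"ax":0,"ay":0,"az":0,"claw":0},{"x":0,"y":0,"z":0.002,"ax":0,"ay":0,"az":0,"claw":0},{"x":0,"y":0,"z":0.003,"ax":0,"ay":0,"az":0,"claw":0},{"x":0,"y":0,"z":0.004,"ax":0,"ay":0,"az":0,"claw":0},{"x":0,"y":0,"z":0.004,"ax":0,"ay":0,"az":0,"claw":0}]' 30
python3 -m crank '[{"x":0,"y":0,"z":0.001,"ax":0,"ay":0,"az":0,"claw":0.1},{"x":0,"y":0,"z":0.002,"ax":0,"ay":0,"az":0,"claw":0.2},{"x":0,"y":0,"z":0.003,"ax":0,"ay":0,"az":0,"claw":0.3},{"x":0,"y":0,"z":0.004,"ax":0,"ay":0,"az":0,"claw":0.45},{"x":0,"y":0,"z":0.004,"ax":0,"ay":0,"az":0,"claw":0.45}]' 30
python3 -m crank '[{"x":0,"y":0,"z":0,"ax":0,"ay":0,"az":0,"claw":0.6},{"x":0,"y":0,"z":0,"ax":0,"ay":0,"az":0,"claw":0.6},{"x":0,"y":0,"z":0,"ax":0,"ay":0,"az":0,"claw":0.6},{"x":0,"y":0,"z":0,"ax":0,"ay":0,"az":0,"claw":0.6},{"x":0,"y":0,"z":0,"ax":0,"ay":0,"az":0,"claw":0.6}]' 30
```

```text
(268.5, 234) -0.0808 [ 0.4721 -0.0808  0.0196]
(268.5, 234) -0.09 [ 0.4778 -0.09    0.0091]
(293.4, 244.5) -0.0808 [ 0.4164 -0.0808  0.0212]
(293.4, 244.5) -0.09 [ 0.4211 -0.09    0.0106]
time: 10.58
ee_pos: [0.4522, -0.0903, -0.0164]
eef_rot: [1.0, 0.0, -0.0, -0.0]
ft_force: [0.6, 0.4, -0.5]
width: 0.0435
time: 11.0
ee_pos: [0.4523, -0.0903, -0.0203]
eef_rot: [1.0, -0.0, -0.0, 0.0]
ft_force: [0.6, 0.7, 0.2]
width: 0.0283
time: 11.42
ee_pos: [0.4523, -0.0903, -0.0202]
eef_rot: [1.0, -0.0, -0.0, 0.0]
ft_force: [-0.2, 1.3, -0.4]
width: 0.0276
```

The width now stalls at 27.6 mm with the TCP at z = -20.3 mm, so the mount is gripped. The fingers really end about 32 mm short of the TCP. I'm lifting and moving over the right pan at about (0.6135,-0.147), with a picture on the way.

```bash

python3 -m crank '[{"x":0,"y":0,"z":-0.02,"ax":0,"ay":0,"az":0,"claw":0.6},{"x":0,"y":0,"z":-0.06,"ax":0,"ay":0,"az":0,"claw":0.6},{"x":0,"y":0,"z":-0.1,"ax":0,"ay":0,"az":0,"claw":0.6},{"x":0,"y":0,"z":-0.13,"ax":0,"ay":0,"az":0,"claw":0.6},{"x":0,"y":0,"z":-0.14,"ax":0,"ay":0,"az":0,"claw":0.6}]' 30
python3 -m crank '[{"x":0.035,"y":0.012,"z":0,"ax":0,"ay":0,"az":0,"claw":0.6},{"x":0.07,"y":0.024,"z":0,"ax":0,"ay":0,"az":0,"claw":0.6},{"x":0.105,"y":0.037,"z":0,"ax":0,"ay":0,"az":0,"claw":0.6},{"x":0.14,"y":0.05,"z":0,"ax":0,"ay":0,"az":0,"claw":0.6},{"x":0.161,"y":0.057,"z":0,"ax":0,"ay":0,"az":0,"claw":0.6}]' 30
python3 -m crank '[{"x":0,"y":0,"z":0,"ax":0,"ay":0,"az":0,"claw":0.6},{"x":0,"y":0,"z":0,"ax":0,"ay":0,"az":0,"claw":0.6},{"x":0,"y":0,"z":0,"ax":0,"ay":0,"az":0,"claw":0.6},{"x":0,"y":0,"z":0,"ax":0,"ay":0,"az":0,"claw":0.6},{"x":0,"y":0,"z":0,"ax":0,"ay":0,"az":0,"claw":0.6}]'
python3 - <<'E'
from m import *
c=snap('wrist'); s=r.read_state(); M=R.from_quat(s['eef_rot']); print(s['ee_pos'],s['width'])
cv2.imwrite('pics/w8.png',cv2.resize(c['color'],(768,576)))
p=proj(c,s['ee_pos']+M.apply([0,0,-.0033-.0]))[0];print(p)
ztop=s['ee_pos'][2]+.0203+.017
g=proj(c,[s['ee_pos'][0],s['ee_pos'][1],ztop])[0]; print('expected coupon px',g)
pb,st=blob(c,g,14,120,255); print(pb,st,M.inv().apply(onz(c,*pb,ztop)-s['ee_pos']))
print('pan px',proj(c,[[.6135,-.1472,.096],[.5925,.0196,.096]])*1.5)
E
```

```text
time: 11.83
ee_pos: [0.4547, -0.0906, 0.1245]
eef_rot: [1.0, 0.0, 0.003, 0.001]
ft_force: [0.9, -0.4, -0.4]
width: 0.0277
time: 12.25
ee_pos: [0.6154, -0.1492, 0.1183]
eef_rot: [1.0, -0.001, -0.0, 0.0]
ft_force: [-0.2, -0.2, -0.3]
width: 0.0278
time: 12.67
ee_pos: [0.6127, -0.1471, 0.1201]
eef_rot: [1.0, 0.0, 0.0, 0.0]
ft_force: [-0.4, 0.3, -0.7]
width: 0.0282
[ 0.61281995 -0.14721925  0.12023952] 0.02819562456949865
[258.32459516 219.36544954]
expected coupon px [257.97801455 238.60866322]
(np.float64(260.78661087866107), np.float64(235.30962343096235)) [  4   3  25  15 239] [ 0.00166286 -0.00205946 -0.03730109]
pan px [[389.08062149 311.73722606]
 [341.53250457 -48.77974121]]
```

View pics/w8.png

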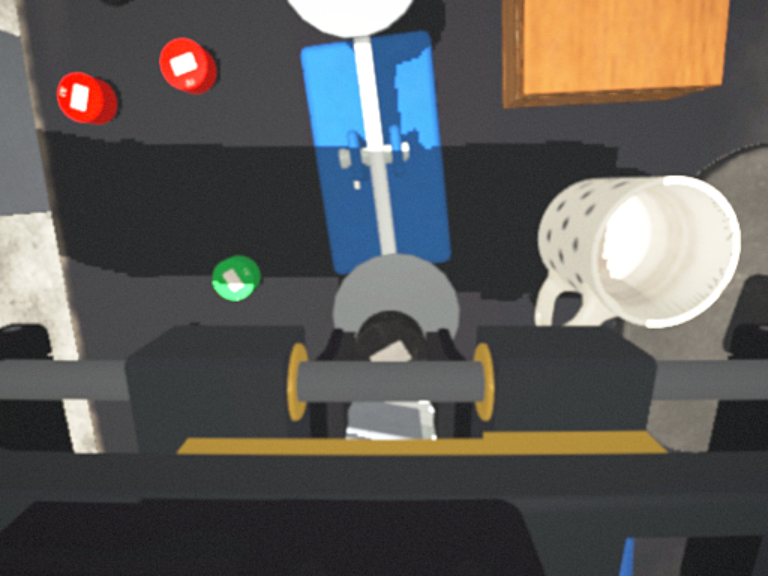

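The mount is held over the right pan, whose centre is at about (397,315) against a predicted (389,312), so within 4 mm. I'm lowering it and letting go.

```bash

python3 -m crank '[{"x":0.001,"y":0,"z":0.012,"ax":0,"ay":0,"az":0,"claw":0.6},{"x":0.002,"y":0,"z":0.024,"ax":0,"ay":0,"az":0,"claw":0.6},{"x":0.003,"y":0,"z":0.034,"ax":0,"ay":0,"az":0,"claw":0.6},{"x":0.003,"y":0,"z":0.041,"ax":0,"ay":0,"az":0,"claw":0.6},{"x":0.003,"y":0,"z":0.045,"ax":0,"ay":0,"az":0,"claw":0.6}]' 30
python3 -m crank '[{"x":0,"y":0,"z":0.001,"ax":0,"ay":0,"az":0,"claw":0.6},{"x":0,"y":0,"z":0.001,"ax":0,"ay":0,"az":0,"claw":0.3},{"x":0,"y":0,"z":0.001,"ax":0,"ay":0,"az":0,"claw":0.2},{"x":0,"y":0,"z":0.001,"ax":0,"ay":0,"az":0,"claw":0.1},{"x":0,"y":0,"z":0.001,"ax":0,"ay":0,"az":0,"claw":0}]'
python3 -m crank '[{"x":0,"y":0,"z":0,"ax":0,"ay":0,"az":0,"claw":0},{"x":0,"y":0,"z":-0.01,"ax":0,"ay":0,"az":0,"claw":0},{"x":0,"y":0,"z":-0.04,"ax":0,"ay":0,"az":0,"claw":0},{"x":0,"y":0,"z":-0.07,"ax":0,"ay":0,"az":0,"claw":0},{"x":0,"y":0,"z":-0.08,"ax":0,"ay":0,"az":0,"claw":0}]'
python3 - <<'E'
from m import *
c=snap('wrist'); s=r.read_state(); print(s['ee_pos'],s['width'])
cv2.imwrite('pics/w9.png',cv2.resize(c['color'],(768,576)))
g=proj(c,[.616,-.147,.106])[0]; print(g)
pb,st=blob(c,g,20,120,255); print(pb,st,onz(c,*pb,.106))
t=snap('top');pb=proj(t,[.616,-.147,.106])[0].astype(int)
gr=cv2.cvtColor(t['color'],cv2.COLOR_BGR2GRAY)[pb[1]-16:pb[1]+17,pb[0]-16:pb[0]+17]
n,l,st,ce=cv2.connectedComponentsWithStats(cv2.inRange(gr,0,75)); print(pb,[(s.tolist(),(q+pb-16).round(1)) for s,q in zip(st,ce)])
l,stl=blob(t,proj(t,[.4302,.0503,.017])[0],6,110,255); print('mL top',onz(t,*l,.017))
E
```

```text
time: 13.13
ee_pos: [0.6155, -0.1471, 0.0728]
eef_rot: [1.0, 0.0, -0.001, -0.0]
ft_force: [0.6, 0.5, -0.1]
width: 0.0279
time: 13.55
ee_pos: [0.6167, -0.1474, 0.0744]
eef_rot: [1.0, -0.0, 0.0, 0.0]
ft_force: [-0.5, 0.5, 0.5]
width: 0.039
time: 13.97
ee_pos: [0.6183, -0.1473, 0.1594]
eef_rot: [1.0, 0.0, 0.003, 0.001]
ft_force: [0.2, 0.4, 0.4]
width: 0.0436
[ 0.61873536 -0.14737403  0.15982938] 0.04343481008427005
[255.60401737 197.80143308]
(np.float64(251.92065663474693), np.float64(198.48700410396717)) [  0   0  41  41 731] [ 0.61269614 -0.14763123  0.106     ]
[259 152] [([0, 0, 33, 33, 1089], array([259., 152.]))]
mL top [0.43014857 0.05030333 0.017     ]
```

```bash

python3 -m crank '[{"x":-0.024,"y":-0.026,"z":0,"ax":0,"ay":0,"az":0,"claw":-0.3},{"x":-0.048,"y":-0.052,"z":0,"ax":0,"ay":0,"az":0,"claw":-0.3},{"x":-0.072,"y":-0.078,"z":0,"ax":0,"ay":0,"az":0,"claw":-0.3},{"x":-0.096,"y":-0.104,"z":0,"ax":0,"ay":0,"az":0,"claw":-0.3},{"x":-0.12,"y":-0.13,"z":0,"ax":0,"ay":0,"az":0,"claw":-0.3}]' 30
python3 -m crank '[{"x":-0.024,"y":-0.026,"z":0.02,"ax":0,"ay":0,"az":0,"claw":-0.3},{"x":-0.048,"y":-0.05,"z":0.05,"ax":0,"ay":0,"az":0,"claw":-0.3},{"x":-0.064,"y":-0.066,"z":0.075,"ax":0,"ay":0,"az":0,"claw":-0.3},{"x":-0.064,"y":-0.066,"z":0.09,"ax":0,"ay":0,"az":0,"claw":-0.3},{"x":-0.064,"y":-0.066,"z":0.1,"ax":0,"ay":0,"az":0,"claw":-0.3}]'
python3 -m crank '[{"x":0,"y":0,"z":0,"ax":0,"ay":0,"az":0,"claw":-0.3},{"x":0,"y":0,"z":0,"ax":0,"ay":0,"az":0,"claw":-0.3},{"x":0,"y":0,"z":0,"ax":0,"ay":0,"az":0,"claw":-0.3},{"x":0,"y":0,"z":0,"ax":0,"ay":0,"az":0,"claw":-0.3},{"x":0,"y":0,"z":0,"ax":0,"ay":0,"az":0,"claw":-0.3}]'
python3 - <<'E'
from m import *
c=snap('wrist'); s=r.read_state(); print(s['ee_pos'],s['width'])
g=proj(c,[.4325,.0485,.017])[0]; print(g)
pb,st=blob(c,g,16,110,255); print(pb,st,onz(c,*pb,.017))
E
```

```text
time: 14.48
ee_pos: [0.4945, -0.0163, 0.1529]
eef_rot: [1.0, -0.0, -0.001, 0.0]
ft_force: [0.4, 1.2, 0.5]
width: 0.0559
time: 14.9
ee_pos: [0.4302, 0.049, 0.0519]
eef_rot: [1.0, 0.001, -0.001, 0.001]
ft_force: [0.9, -0.4, -0.3]
width: 0.0564
time: 15.32
ee_pos: [0.4332, 0.0485, 0.0546]
eef_rot: [1.0, -0.0, 0.001, -0.0]
ft_force: [-0.2, -0.6, 0.5]
width: 0.0563
[0.43296854 0.04849615 0.05439086] 0.05677990611622865
[257.6007404  203.02589279]
(np.float64(258.5034013605442), np.float64(203.7482993197279)) [ 10  10  16  15 147] [0.43325899 0.04786537 0.017     ]
```

Aligned to within 0.6 mm. I'm descending and gripping with the TCP at z of about -20.5 mm.

```bash

python3 -m crank '[{"x":0,"y":0,"z":0.015,"ax":0,"ay":0,"az":0,"claw":-0.3},{"x":0,"y":0,"z":0.035,"ax":0,"ay":0,"az":0,"claw":-0.2},{"x":0,"y":0,"z":0.055,"ax":0,"ay":0,"az":0,"claw":-0.2},{"x":0,"y":0,"z":0.068,"ax":0,"ay":0,"az":0,"claw":-0.1},{"x":0,"y":0,"z":0.075,"ax":0,"ay":0,"az":0,"claw":0}]' 30
python3 -m crank '[{"x":0,"y":0,"z":0,"ax":0,"ay":0,"az":0,"claw":0.2},{"x":0,"y":0,"z":0,"ax":0,"ay":0,"az":0,"claw":0.4},{"x":0,"y":0,"z":0,"ax":0,"ay":0,"az":0,"claw":0.6},{"x":0,"y":0,"z":0,"ax":0,"ay":0,"az":0,"claw":0.6},{"x":0,"y":0,"z":0,"ax":0,"ay":0,"az":0,"claw":0.6}]' 30
python3 -m crank '[{"x":0,"y":0,"z":0,"ax":0,"ay":0,"az":0,"claw":0.6},{"x":0,"y":0,"z":0,"ax":0,"ay":0,"az":0,"claw":0.6},{"x":0,"y":0,"z":0,"ax":0,"ay":0,"az":0,"claw":0.6},{"x":0,"y":0,"z":0,"ax":0,"ay":0,"az":0,"claw":0.6},{"x":0,"y":0,"z":0,"ax":0,"ay":0,"az":0,"claw":0.6}]' 30
```

```text
time: 15.78
ee_pos: [0.4317, 0.0485, -0.0224]
eef_rot: [1.0, -0.0, -0.001, -0.0]
ft_force: [-0.1, 0.0, -0.6]
width: 0.0476
time: 16.2
ee_pos: [0.4332, 0.0487, -0.0203]
eef_rot: [1.0, -0.0, 0.001, 0.0]
ft_force: [-0.3, 0.1, 4.8]
width: 0.0279
time: 16.62
ee_pos: [0.4332, 0.0487, -0.0203]
eef_rot: [1.0, -0.0, 0.001, 0.0]
ft_force: [-1.2, -0.3, 7.2]
width: 0.0278
```

```bash

python3 -m crank '[{"x":0,"y":0,"z":-0.02,"ax":0,"ay":0,"az":0,"claw":0.6},{"x":0,"y":0,"z":-0.06,"ax":0,"ay":0,"az":0,"claw":0.6},{"x":0,"y":0,"z":-0.1,"ax":0,"ay":0,"az":0,"claw":0.6},{"x":0,"y":0,"z":-0.13,"ax":0,"ay":0,"az":0,"claw":0.6},{"x":0,"y":0,"z":-0.14,"ax":0,"ay":0,"az":0,"claw":0.6}]' 30
python3 -m crank '[{"x":0.035,"y":0.006,"z":0,"ax":0,"ay":0,"az":0,"claw":0.6},{"x":0.07,"y":0.012,"z":0,"ax":0,"ay":0,"az":0,"claw":0.6},{"x":0.105,"y":0.018,"z":0,"ax":0,"ay":0,"az":0,"claw":0.6},{"x":0.14,"y":0.025,"z":0,"ax":0,"ay":0,"az":0,"claw":0.6},{"x":0.161,"y":0.029,"z":0,"ax":0,"ay":0,"az":0,"claw":0.6}]' 30
python3 -m crank '[{"x":0,"y":0,"z":0,"ax":0,"ay":0,"az":0,"claw":0.6},{"x":0,"y":0,"z":0,"ax":0,"ay":0,"az":0,"claw":0.6},{"x":0,"y":0,"z":0,"ax":0,"ay":0,"az":0,"claw":0.6},{"x":0,"y":0,"z":0.005,"ax":0,"ay":0,"az":0,"claw":0.6},{"x":0,"y":0,"z":0.01,"ax":0,"ay":0,"az":0,"claw":0.6}]'
python3 - <<'E'
from m import *
c=snap('wrist'); t=snap('top'); s=r.read_state(); print(s['ee_pos'],s['width'],s['ft_force'])
# pan L in top: bright low-sat; report dark/bright stats; wrist pan circle
g=cv2.cvtColor(c['color'],cv2.COLOR_BGR2GRAY); 
cv2.imwrite('pics/w10.png',cv2.resize(c['color'],(768,576)))
hsv=cv2.cvtColor(c['color'],cv2.COLOR_BGR2HSV); m=cv2.inRange(hsv,(0,0,130),(180,40,255))
n,l,st,ce=cv2.connectedComponentsWithStats(m)
print('pan pred',proj(c,[.5925,.0196,.103]));print([ (x.tolist(),q.round(1).tolist()) for x,q in zip(st[1:],ce[1:]) if x[4]>150])
E
```

```text
time: 17.03
ee_pos: [0.4346, 0.0491, 0.1234]
eef_rot: [1.0, 0.0, 0.003, 0.0]
ft_force: [1.2, 0.4, 0.1]
width: 0.0277
time: 17.45
ee_pos: [0.5958, 0.018, 0.1176]
eef_rot: [1.0, -0.001, -0.0, 0.0]
ft_force: [0.1, 0.2, -0.3]
width: 0.0276
time: 17.87
ee_pos: [0.5928, 0.0198, 0.1089]
eef_rot: [1.0, 0.0, 0.0, 0.0]
ft_force: [0.1, 0.9, -0.6]
width: 0.0278
[0.59226502 0.01949508 0.1079621 ] 0.027540768690768658 [-0.3090077  -0.47616888 -1.07991171]
pan pred [[257.78293172 215.33838227]]
[([54, 0, 384, 51, 15462], [227.0, 24.4]), ([473, 0, 39, 46, 1416], [493.6, 24.6]), ([0, 20, 147, 221, 9089], [29.1, 136.3]), ([185, 74, 32, 36, 848], [200.6, 90.2]), ([217, 171, 91, 60, 3293], [263.1, 197.5]), ([250, 229, 22, 13, 186], [260.2, 236.5]), ([42, 266, 33, 37, 928], [57.4, 283.7]), ([264, 266, 19, 28, 360], [271.9, 279.7]), ([431, 266, 47, 36, 825], [459.3, 287.1]), ([412, 358, 46, 26, 1056], [435.0, 370.5])]
```

The pan lies within 4 mm of the mount. I'm lowering and releasing.

```bash

python3 -m crank '[{"x":0.001,"y":0,"z":0.008,"ax":0,"ay":0,"az":0,"claw":0.6},{"x":0.002,"y":0,"z":0.016,"ax":0,"ay":0,"az":0,"claw":0.6},{"x":0.002,"y":0,"z":0.023,"ax":0,"ay":0,"az":0,"claw":0.6},{"x":0.002,"y":0,"z":0.027,"ax":0,"ay":0,"az":0,"claw":0.6},{"x":0.002,"y":0,"z":0.029,"ax":0,"ay":0,"az":0,"claw":0.6}]' 30
python3 -m crank '[{"x":0,"y":0,"z":0.001,"ax":0,"ay":0,"az":0,"claw":0.6},{"x":0,"y":0,"z":0.001,"ax":0,"ay":0,"az":0,"claw":0.3},{"x":0,"y":0,"z":0.001,"ax":0,"ay":0,"az":0,"claw":0.2},{"x":0,"y":0,"z":0.001,"ax":0,"ay":0,"az":0,"claw":0.1},{"x":0,"y":0,"z":0.001,"ax":0,"ay":0,"az":0,"claw":0}]'
python3 -m crank '[{"x":0,"y":0,"z":0,"ax":0,"ay":0,"az":0,"claw":0},{"x":0,"y":0,"z":-0.01,"ax":0,"ay":0,"az":0,"claw":0},{"x":0,"y":0,"z":-0.04,"ax":0,"ay":0,"az":0,"claw":0},{"x":0,"y":0,"z":-0.07,"ax":0,"ay":0,"az":0,"claw":-0.3},{"x":0,"y":0,"z":-0.08,"ax":0,"ay":0,"az":0,"claw":-0.3}]'
python3 -m crank '[{"x":-0.03,"y":0.02,"z":-0.01,"ax":0,"ay":0,"az":0,"claw":-0.3},{"x":-0.06,"y":0.045,"z":-0.02,"ax":0,"ay":0,"az":0,"claw":-0.3},{"x":-0.09,"y":0.07,"z":-0.03,"ax":0,"ay":0,"az":0,"claw":-0.3},{"x":-0.1,"y":0.08,"z":-0.04,"ax":0,"ay":0,"az":0,"claw":-0.3},{"x":-0.1,"y":0.08,"z":-0.04,"ax":0,"ay":0,"az":0,"claw":-0.3}]'
python3 -m crank '[{"x":0,"y":0,"z":0,"ax":0,"ay":0,"az":0,"claw":-0.3},{"x":0,"y":0,"z":0,"ax":0,"ay":0,"az":0,"claw":-0.3},{"x":0,"y":0,"z":0,"ax":0,"ay":0,"az":0,"claw":-0.3},{"x":0,"y":0,"z":0,"ax":0,"ay":0,"az":0,"claw":-0.3},{"x":0,"y":0,"z":0,"ax":0,"ay":0,"az":0,"claw":-0.3}]'
python3 - <<'E'
from m import *
c=snap('wrist'); a=snap('scene'); s=r.read_state(); print(s['time'],s['ee_pos'],s['width'])
cv2.imwrite('pics/wr.png',c['color']); cv2.imwrite('pics/sc.png',a['color'])
# coupons on the pans in both views -> heights
out={}
for k,P in (('L',[.594,.0195,.113]),('R',[.616,-.147,.113])):
    for n,cc in (('w',c),('s',a)):
        g=proj(cc,P)[0]; hsv=cv2.cvtColor(cc['color'],cv2.COLOR_BGR2GRAY); x,y=g.astype(int); w=18
        sub=hsv[max(0,y-w):y+w,x-w:x+w]; mk=cv2.inRange(sub,0,95)
        N,l,st,ce=cv2.connectedComponentsWithStats(mk); print(k,n,g.round(1),[(q[4],np.round(e+[x-w,y-w],1).tolist(),q[2],q[3]) for q,e in zip(st[1:],ce[1:]) if q[4]>40])
E
```

```text
time: 18.38
ee_pos: [0.5948, 0.0197, 0.0787]
eef_rot: [1.0, 0.0, -0.001, -0.0]
ft_force: [-0.4, -0.1, -1.1]
width: 0.0284
time: 18.8
ee_pos: [0.5956, 0.0197, 0.0792]
eef_rot: [1.0, 0.0, 0.0, 0.0]
ft_force: [-0.2, 0.4, -0.4]
width: 0.0392
time: 19.22
ee_pos: [0.5972, 0.0203, 0.164]
eef_rot: [1.0, 0.0, 0.003, -0.0]
ft_force: [-0.0, 0.7, 0.4]
width: 0.0505
time: 19.63
ee_pos: [0.4943, -0.0638, 0.2014]
eef_rot: [1.0, -0.002, 0.001, 0.002]
ft_force: [0.5, -0.1, 0.3]
width: 0.0563
time: 20.05
ee_pos: [0.4955, -0.0595, 0.1984]
eef_rot: [1.0, 0.001, -0.0, -0.0]
ft_force: [0.2, -0.2, 0.9]
width: 0.0564
20.15 [ 0.49544043 -0.05978986  0.19849108] 0.0567837459700257
L w [363.3 108.6] [(np.int32(682), [360.7, 110.6], np.int32(34), np.int32(31))]
L s [181.5 203.7] [(np.int32(979), [182.8, 204.5], np.int32(36), np.int32(36))]
R w [369.6 268.5] [(np.int32(610), [369.8, 274.0], np.int32(36), np.int32(36))]
R s [226.7 156.2] [(np.int32(660), [226.0, 149.1], np.int32(36), np.int32(27)), (np.int32(111), [213.1, 169.0], np.int32(16), np.int32(13))]
```

Both mounts are on the pans. I'm moving the hand clear so that both coupons can be seen, then triangulating their heights.

```bash

python3 -m crank '[{"x":-0.01,"y":0.03,"z":-0.01,"ax":0,"ay":0,"az":0,"claw":-0.3},{"x":-0.02,"y":0.06,"z":-0.02,"ax":0,"ay":0,"az":0,"claw":-0.3},{"x":-0.02,"y":0.09,"z":-0.03,"ax":0,"ay":0,"az":0,"claw":-0.3},{"x":-0.02,"y":0.11,"z":-0.03,"ax":0,"ay":0,"az":0,"claw":-0.3},{"x":-0.02,"y":0.12,"z":-0.03,"ax":0,"ay":0,"az":0,"claw":-0.3}]'
python3 -m crank '[{"x":0,"y":0,"z":0,"ax":0,"ay":0,"az":0,"claw":-0.3},{"x":0,"y":0,"z":0,"ax":0,"ay":0,"az":0,"claw":-0.3},{"x":0,"y":0,"z":0,"ax":0,"ay":0,"az":0,"claw":-0.3},{"x":0,"y":0,"z":0,"ax":0,"ay":0,"az":0,"claw":-0.3},{"x":0,"y":0,"z":0,"ax":0,"ay":0,"az":0,"claw":-0.3}]'
cat > bal.py <<'E'
from m import *
c=snap('wrist'); a=snap('scene'); t=snap('top'); s=r.read_state(); print(s['time'],s['ee_pos'].round(4))
for n,cc in (('w',c),('s',a),('t',t)): cv2.imwrite(f'pics/b_{n}.png',cc['color'])
px={}
for k,P in (('L',[.594,.0195,.113]),('R',[.616,-.147,.113])):
    for n,cc in (('w',c),('s',a),('t',t)):
        g=proj(cc,P)[0]; x,y=g.astype(int); w={'w':22,'s':14,'t':11}[n]
        gr=cv2.cvtColor(cc['color'],cv2.COLOR_BGR2GRAY)[y-w:y+w+1,x-w:x+w+1]
        N,l,st,ce=cv2.connectedComponentsWithStats(cv2.inRange(gr,100,255),connectivity=4)
        # coupon: bright component not touching crop border
        o=[(q[4],np.round(e+[x-w,y-w],1)) for q,e in zip(st[1:],ce[1:]) if q[0]>0 and q[1]>0 and q[0]+q[2]<2*w+1 and q[1]+q[3]<2*w+1 and q[4]>6]
        o.sort(key=lambda v:-v[0]); print(k,n,g.round(1),o[:3]); 
        if o: px[k,n]=o[0][1]
    for p in ('ws','ts','wt'):
        d={'w':c,'s':a,'t':t}
        if (k,p[0]) in px and (k,p[1]) in px: print(k,p,[np.round(q,4) for q in tri(d[p[0]],px[k,p[0]],d[p[1]],px[k,p[1]])])
E
python3 bal.py
```

```text
time: 20.57
ee_pos: [0.4751, -0.1834, 0.229]
eef_rot: [1.0, -0.002, 0.0, 0.0]
ft_force: [0.3, -1.1, -0.3]
width: 0.0565
time: 20.98
ee_pos: [0.4756, -0.179, 0.2288]
eef_rot: [1.0, 0.001, -0.0, -0.0]
ft_force: [1.0, -0.6, 0.5]
width: 0.0567
21.1333 [ 0.4755 -0.1798  0.2289]Traceback (most recent call last):
  File "bal.py", line 9, in <module>
    N,l,st,ce=cv2.connectedComponentsWithStats(cv2.inRange(gr,100,255),connectivity=4)
                                               ~~~~~~~~~~~^^^^^^^^^^^^
cv2.error: OpenCV(4.12.0) /io/opencv/modules/core/src/arithm.cpp:2036: error: (-215:Assertion failed) ! _src.empty() in function 'inRange'
```

```bash
sed -i "s/^        gr=cv2/        if y-w<0: continue\n        gr=cv2/" bal.py; python3 bal.py
```

```text
21.2833 [ 0.4754 -0.1802  0.2289]
L s [181.5 203.7] [(np.int32(26), array([181.9, 207. ]))]
L t [187.3 167.4] [(np.int32(26), array([187.2, 168.4]))]
L ts [array([0.5934, 0.0206, 0.1064]), np.float64(0.0004)]
R w [388.2 154. ] [(np.int32(127), array([392.6, 154.6]))]
R s [226.7 156.2] [(np.int32(8), array([226.8, 154.2]))]
R t [259.1 151.7] [(np.int32(19), array([257.9, 151.6]))]
R ws [array([ 0.6173, -0.1475,  0.1179]), np.float64(0.0025)]
R ts [array([ 0.6138, -0.1441,  0.1206]), np.float64(0.0009)]
R wt [array([ 0.6074, -0.1436,  0.1425]), np.float64(0.0015)]
```

The left coupon is at z = 0.106 and the right at 0.121, so the left pan is fully down (-7 mm) and the right fully up (+7 mm). The left mount is clearly the heavier. Next I work out the tube's yaw from the plate edges.

```bash
python3 - <<'E'
from m import *
t=snap('top'); a=snap('scene')
P=[onz(t,*p,.008)for p in ((295.4,142.4),(291,192.3),(329.2,145.9),(324.6,195.8))]
print(np.round(P,4)); d1=P[1]-P[0];d2=P[3]-P[2]
for d in (d1,d2): print(np.linalg.norm(d),np.degrees(np.arctan2(d[1],d[0])))
d=P[1]-P[3]; print(np.linalg.norm(d),np.degrees(np.arctan2(d[1],d[0]))-90)
m=cv2.inRange(t['color'],(180,180,180),(255,255,255)); m[:140]=0;m[202:]=0;m[:,:286]=0;m[:,336:]=0
n,l,st,ce=cv2.connectedComponentsWithStats(m); i=1+np.argmax(st[1:,4]); pts=np.argwhere(l==i)[:,::-1].astype(np.float32)
w=np.array([onz(t,*p,.008)[:2] for p in pts],np.float32); print(st[i],cv2.minAreaRect(w))
E
```

```text
[[ 0.6628 -0.2461  0.008 ]
 [ 0.5353 -0.2207  0.008 ]
 [ 0.6455 -0.3299  0.008 ]
 [ 0.5189 -0.3023  0.008 ]]
0.12998557986076392 168.73725107323608
0.12964565163848324 167.68866463847365
0.08325911337218696 -11.406378962759334
[ 286  140   48   62 1350] ((0.5873684287071228, -0.27445805072784424), (0.11950536072254181, 0.15759819746017456), 84.52525329589844)
```

```bash
cat >> m.py <<'E'
yaw=np.radians(168.2); lean=np.radians(30)
def tubeM(yaw=yaw,lean=lean):
    a=np.array([np.sin(lean)*np.cos(yaw),np.sin(lean)*np.sin(yaw),np.cos(lean)])
    z=-a; y=np.array([np.sin(yaw)*-1,np.cos(yaw),0.]); y/=np.linalg.norm(y); x=np.cross(y,z)
    return R.from_matrix(np.stack([x,y,z],1))
E
python3 - <<'E'
from m import *
M=tubeM(); print(M.as_matrix().round(3))
print([x.round(4) for x in rows([.544,-.2914,.152],M.as_quat())])
E
```

```text
[[ 0.848 -0.204  0.489]
 [-0.177 -0.979 -0.102]
 [ 0.5   -0.    -0.866]]
[array([0.0686, 0.1111, 0.0769]), array([-0.0269,  0.2608,  0.1006])]
```

```bash

python3 -m crank '[{"x":0.014,"y":0.022,"z":0.015,"ax":-0.0054,"ay":0.052,"az":0.02,"claw":-0.3},{"x":0.028,"y":0.044,"z":0.03,"ax":-0.0108,"ay":0.104,"az":0.04,"claw":-0.3},{"x":0.041,"y":0.066,"z":0.046,"ax":-0.0161,"ay":0.156,"az":0.06,"claw":-0.3},{"x":0.055,"y":0.088,"z":0.062,"ax":-0.0215,"ay":0.208,"az":0.08,"claw":-0.3},{"x":0.0686,"y":0.1111,"z":0.077,"ax":-0.0269,"ay":0.2608,"az":0.1006,"claw":-0.3}]'
python3 -m crank '[{"x":0,"y":0,"z":0,"ax":0,"ay":0,"az":0,"claw":-0.3},{"x":0,"y":0,"z":0,"ax":0,"ay":0,"az":0,"claw":-0.3},{"x":0,"y":0,"z":0,"ax":0,"ay":0,"az":0,"claw":-0.3},{"x":0,"y":0,"z":0,"ax":0,"ay":0,"az":0,"claw":-0.3},{"x":0,"y":0,"z":0,"ax":0,"ay":0,"az":0,"claw":-0.3}]'
python3 - <<'E'
from m import *
c=snap('wrist'); s=r.read_state(); print(s['time'],s['ee_pos'],s['eef_rot'],tubeM().as_quat(),s['joint_positions'].round(2))
im=c['color']; cv2.imwrite('pics/tube1.png',im)
print('pred mouth',proj(c,[[.5766,-.2738,.1046],[.5718,-.27,.1134]]))
g=cv2.medianBlur(cv2.cvtColor(im,cv2.COLOR_BGR2GRAY),3)
H=cv2.HoughCircles(g[:238],cv2.HOUGH_GRADIENT,1.5,5,param1=100,param2=25,minRadius=14,maxRadius=34)
print(H[0][:10] if H is not None else None)
x,y=255,170
for q in range(y-36,y+38,4): print(q,g[q,x-44:x+46:4])
E
```

```text
time: 21.8
ee_pos: [0.5441, -0.2937, 0.1525]
eef_rot: [0.96, -0.101, 0.26, 0.029]
ft_force: [2.4, 1.0, -0.4]
width: 0.0567
time: 22.22
ee_pos: [0.5452, -0.2907, 0.1533]
eef_rot: [0.961, -0.098, 0.258, 0.027]
ft_force: [-0.7, 0.1, 0.4]
width: 0.0565
22.2667 [ 0.54498965 -0.29081045  0.15303087] [ 0.96081972 -0.09826302  0.25779465  0.02667893] [ 0.96080914 -0.09928997  0.25744803  0.02660467] [ 1.02  0.02 -0.51  2.02 -0.25  0.61  0.48]
pred mouth [[257.79186704 172.8769648 ]
 [257.30071208 171.82313147]]
[[258.75     174.75      26.45    ]
 [273.75      26.25      31.400002]
 [324.75      29.25      21.2     ]
 [108.75      50.25      21.2     ]
 [108.75      44.25      15.65    ]
 [263.25     170.25      31.400002]
 [320.25      23.25      28.099998]
 [116.25      42.75      22.7     ]
 [ 78.75     197.25      16.25    ]
 [333.75      20.25      21.5     ]]
134 [ 92  67  57  56  55  54  56  55  54  56  56  55  56  54  57 117 121  77
  52  54  53  53  53]
138 [169  71  57  56  54  58  59  57  60  57  57  56  56  54  54  99  77  71
  44  51  53  52  53]
142 [172  90  89  90  90  85  89
[... 926 characters left out ...]
6  88  92
  92 169  52  50  53]
182 [175  94  85  69  63  59  80  95  86 102  94  89  89  88  87  86  87  93
  92 173  83  48  53]
186 [209 208  58  57  54  53  57  94  93  86  92  89  88  89  87  80  91  93
 143 144  81  47  53]
190 [211 211 183  60  53  55  56  82  95  93  84  90  91  83  86  92  96  92
  30  28  77  48  50]
194 [209 210 210 190  89  56  58  59  87  94  96  92  93  92  97  97  92  36
  30  28  71  62  44]
198 [27 26 26 27 29 29 33 33 27 58 92 91 96 95 93 73 29 29 29 29 41 77 46]
202 [ 26  30  30  30  28  33  30  32  30  30  30  36 114 179  31  31  28  28
  30  27  26  89  47]
206 [ 28  28  30  29  30  30  33  31  28  31  33  15  71 167  18  30  27  27
  25  19  11  72  38]
```

```bash
python3 - <<'E'
import cv2,numpy as np
im=cv2.imread('pics/tube1.png')[125:225,195:325]
g=np.clip(255*(im.astype(float)/255)**.55,0,255).astype(np.uint8)
g=cv2.resize(g,None,fx=6,fy=6,interpolation=cv2.INTER_CUBIC)[:600,:780]
cv2.imwrite('pics/v12.png',g)
E
```

View pics/v12.png

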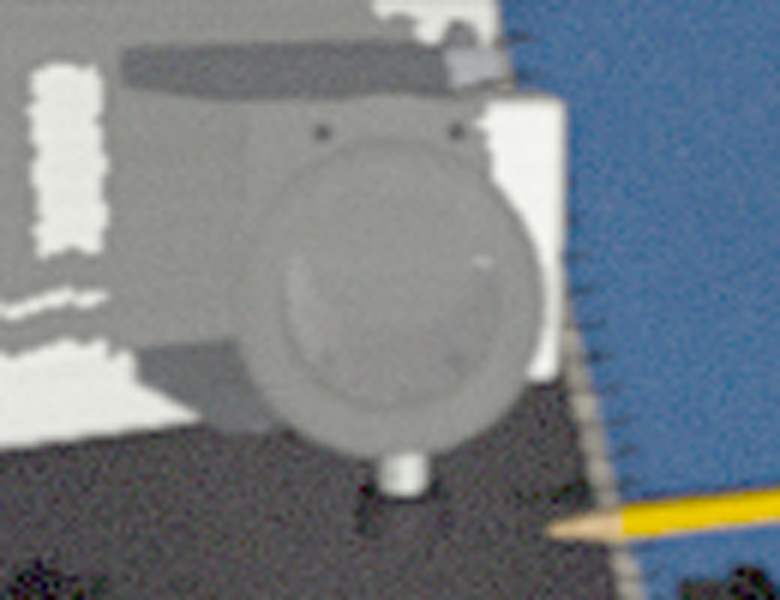

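The enlarged view shows the collar spanning 240..545 by 140..458, with the bore centred at about (392,300) in the crop. That is pixel (259.9,174.6), and it is concentric, so the tool is nearly aligned with the bore. I'm refining with an edge fit.

```bash
cat > fit.py <<'E'
from m import *
from scipy.optimize import least_squares
from scipy.ndimage import map_coordinates
def mouth(c,p0,z0=None,M=None,P0=None):
    "find collar circle (r=22.5mm) centre in 3D: project a circle with axis M.z, refine centre by edge points"
    im=cv2.GaussianBlur(c['color'],(0,0),0.8).astype(float)
    x,y,z=M.as_matrix().T; P=np.array(P0,float); th=np.radians(np.arange(0,360,4)); out=[]
    for rad,win in ((.0225,4),):
        for it in range(6):
            C=P+rad*(np.outer(np.cos(th),x)+np.outer(np.sin(th),y)); q=proj(c,C); q2=proj(c,P+(rad+.001)*(np.outer(np.cos(th),x)+np.outer(np.sin(th),y)))
            n=(q2-q)/np.linalg.norm(q2-q,axis=1)[:,None]; s=np.arange(-win,win+.01,.25)
            res=[];G=[]
            for k in range(len(th)):
                pts=q[k]+s[:,None]*n[k]; v=np.stack([map_coordinates(im[:,:,j],[pts[:,1],pts[:,0]],order=1) for j in range(3)])
                g=np.abs(np.gradient(v,axis=1)).sum(0); i=g.argmax(); res.append(s[i]); G.append(g[i])
            res=np.array(res);G=np.array(G); ok=(G>np.percentile(G,20))&(G>4)&(q[:,1]<238)
            f=lambda d:(n@d[:2]+d[2]-res)[ok]
            sol=least_squares(f,[0,0,0],loss='soft_l1',f_scale=.3); d=sol.x
            pc=proj(c,P)[0]+d[:2]; sc=d[2]
            e,dd=ray(c,*pc); depth=np.dot(P-e,dd)
            Rp=np.linalg.norm(q-q.mean(0),axis=1).mean(); depth*=Rp/(Rp+sc) if it<4 else 1
            P=e+dd*depth; win=max(2,win-.5)
    return P,proj(c,P)[0],ok.sum(),np.median(np.abs(f(d))),Rp
if __name__=='__main__':
    c=snap('wrist'); s=r.read_state()
    for P0 in ([.574,-.272,.109],[.5766,-.2738,.1046]):
        P,p,n,e,Rp=mouth(c,None,M=tubeM(),P0=P0); print(P.round(4),p.round(2),n,e.round(2),Rp.round(1))
    M=R.from_quat(s['eef_rot']); print(M.inv().apply(P-s['ee_pos']).round(4))
E
python3 fit.py
```

```text
[ 0.569  -0.2696  0.1232] [260.49 173.97] 61 0.44 27.6
[ 0.5679 -0.2685  0.1258] [260.71 173.57] 62 0.43 27.9
[ 0.0022 -0.0266  0.0323]
```

```bash
cat > fit2.py <<'E'
from fit import *
def centre2(c,p0,depth,rad=.0225,win=3.5):
    "edge fit of a circle image with fixed size: 2D centre only"
    f=c['fx']; im=cv2.GaussianBlur(c['color'],(0,0),0.7).astype(float); M=tubeM(); x,y,z=M.as_matrix().T
    th=np.radians(np.arange(0,360,3)); p=np.array(p0,float)
    for it in range(12):
        e,d=ray(c,*p); cz=R.from_quat(c['orientation']).apply([0,0,1]); P=e+d*depth/np.dot(d,cz)
        q=proj(c,P+rad*(np.outer(np.cos(th),x)+np.outer(np.sin(th),y))); n=q-p; n/=np.linalg.norm(n,axis=1)[:,None]
        s=np.arange(-win,win+.01,.2); res=[];G=[]
        for k in range(len(th)):
            pts=q[k]+s[:,None]*n[k]; v=np.stack([map_coordinates(im[:,:,j],[pts[:,1],pts[:,0]],order=1) for j in range(3)])
            g=np.abs(np.gradient(v,axis=1)).sum(0); i=g.argmax(); res.append(s[i] if 0<i<len(s)-1 else np.nan); G.append(g[i])
        res=np.array(res);G=np.array(G); ok=np.isfinite(res)&(G>3)&(q[:,1]<236)
        sol=least_squares(lambda d:(n@d-res)[ok],[0,0],loss='soft_l1',f_scale=.25); p=p+sol.x; win=max(1.6,win*.85)
    return p,ok.sum(),np.median(np.abs((n@sol.x-res)[ok])),np.nanmedian(res)
def report(c,p0):
    for rad in (.0225,.0156):
        for depth in (.232,.24,.248):
            p,n,e,m=centre2(c,p0,depth,rad); print(rad,depth,p.round(2),n,e.round(2),m.round(2))
E
python3 -c "
from fit2 import *
c=dict(snap('wrist')); report(c,(259.3,174.6))"
python3 -m crank '[{"x":0,"y":0.01,"z":0,"ax":0,"ay":0,"az":0,"claw":-0.3},{"x":0,"y":0.025,"z":0,"ax":0,"ay":0,"az":0,"claw":-0.3},{"x":0,"y":0.035,"z":0,"ax":0,"ay":0,"az":0,"claw":-0.3},{"x":0,"y":0.039,"z":0,"ax":0,"ay":0,"az":0,"claw":-0.3},{"x":0,"y":0.04,"z":0,"ax":0,"ay":0,"az":0,"claw":-0.3}]'
python3 -m crank '[{"x":0,"y":0,"z":0,"ax":0,"ay":0,"az":0,"claw":-0.3},{"x":0,"y":0,"z":0,"ax":0,"ay":0,"az":0,"claw":-0.3},{"x":0,"y":0,"z":0,"ax":0,"ay":0,"az":0,"claw":-0.3},{"x":0,"y":0,"z":0,"ax":0,"ay":0,"az":0,"claw":-0.3},{"x":0,"y":0,"z":0,"ax":0,"ay":0,"az":0,"claw":-0.3}]'
python3 -c "
from fit2 import *
c=snap('wrist'); s=r.read_state(); print(s['ee_pos'],s['eef_rot']); cv2.imwrite('pics/tube2.png',c['color'])
p0=proj(c,[.575,-.272,.108])[0]+[2,2]; print(p0)
g=cv2.medianBlur(cv2.cvtColor(c['color'],cv2.COLOR_BGR2GRAY),3)
H=cv2.HoughCircles(g[:235],cv2.HOUGH_GRADIENT,1.5,5,param1=100,param2=22,minRadius=15,maxRadius=32)[0]
print(H[np.linalg.norm(H[:,:2]-p0,axis=1)<9][:5]); report(c,p0)
print('dist',np.linalg.norm(c['eye']-np.array([.575,-.272,.108])))"
```

```text
0.0225 0.232 [260.77 173.8 ] 69 0.39 -0.1
0.0225 0.24 [259.58 174.79] 76 0.38 -0.0
0.0225 0.248 [260.21 175.65] 71 0.22 -0.0
0.0156 0.232 [261.76 174.31] 40 0.68 0.2
0.0156 0.24 [260.32 175.41] 43 0.31 -0.0
0.0156 0.248 [260.03 176.05] 47 0.24 -0.0
time: 22.78
ee_pos: [0.5355, -0.3314, 0.1518]
eef_rot: [0.961, -0.1, 0.257, 0.027]
ft_force: [0.3, -0.5, -0.7]
width: 0.0567
time: 23.2
ee_pos: [0.5359, -0.3302, 0.1519]
eef_rot: [0.961, -0.099, 0.257, 0.027]
ft_force: [-0.9, -0.3, 0.8]
width: 0.0564
[ 0.53590299 -0.33024359  0.15191374] [ 0.96083837 -0.09905658  0.25743389  0.02655577]
[261.5220956  126.01947214]
[[266.25     129.75      24.45    ]
 [257.25     129.75      29.400002]
 [261.75     125.25      24.45    ]
 [263.25     119.25      27.75    ]
 [255.75     120.75      17.55    ]]
0.0225 0.232 [263.19 128.84] 85 0.39 -0.0
0.0225 0.24 [262.26 127.95] 88 0.41 -0.2
0.0225 0.248 [261.6 128. ] 96 0.41 0.4
0.0156 0.232 [261.5  127.06] 92 0.2 -0.0
0.0156 0.24 [261.46 126.24] 90 0.37 0.2
0.0156 0.248 [261.05 125.43] 80 0.38 0.2
dist 0.2445271700803815
```

```bash
python3 - <<'E'
from m import *
c2=snap('wrist'); s=r.read_state(); M2=R.from_quat(s['eef_rot'])
off=M2.inv().apply(c2['eye']-s['ee_pos']); rc=M2.inv()*R.from_quat(c2['orientation']); print(off)
c1=dict(c2); M1=R.from_quat([0.96081972,-0.09826302,0.25779465,0.02667893]); e1=np.array([0.54498965,-0.29081045,0.15303087])
c1['eye']=e1+M1.apply(off); c1['orientation']=(M1*rc).as_quat()
for a,b in (((259.9,174.9),(261.6,127.2)),((259.9,174.4),(261.6,127.7)),((259.9,175.4),(261.6,126.5))):
    P,g=tri(c1,a,c2,b); print(P.round(4),g.round(4),'tool1',M1.inv().apply(P-e1).round(4))
t=snap('top');a=snap('scene')
for n,c,p in (('w1-s',c1,(259.9,174.9)),('w2-s',c2,(261.6,127.2))):
    P,g=tri(c,p,a,(276.6,136)); print(n,P.round(4),g.round(4))
    P,g=tri(c,p,t,(314.4,164.7)); print(n,'t',P.round(4),g.round(4))
E
```

```text
[ 0.00142213 -0.06733421 -0.19329903]
[ 0.5763 -0.275   0.1082] 0.0001 tool1 [ 0.0013 -0.0218  0.0525]
[ 0.5787 -0.2761  0.1036] 0.0001 tool1 [ 0.0013 -0.0213  0.0578]
[ 0.5734 -0.2738  0.1134] 0.0 tool1 [ 0.0013 -0.0225  0.0465]
w1-s [ 0.5736 -0.2743  0.1108] 0.0022
w1-s t [ 0.5708 -0.2696  0.1202] 0.0034
w2-s [ 0.5738 -0.2748  0.1106] 0.002
w2-s t [ 0.5743 -0.2722  0.1108] 0.0049
```

```bash

python3 -m crank '[{"x":0.009,"y":0,"z":-0.015,"ax":0,"ay":-0.05,"az":0,"claw":-0.3},{"x":0.018,"y":0,"z":-0.031,"ax":0,"ay":-0.105,"az":0,"claw":-0.3},{"x":0.027,"y":0,"z":-0.047,"ax":0,"ay":-0.157,"az":0,"claw":-0.3},{"x":0.036,"y":0,"z":-0.062,"ax":0,"ay":-0.21,"az":0,"claw":-0.3},{"x":0.045,"y":0,"z":-0.078,"ax":0,"ay":-0.2618,"az":0,"claw":-0.3}]'
python3 -m crank '[{"x":-0.0015,"y":-0.038,"z":0,"ax":0,"ay":0,"az":0,"claw":-0.3},{"x":-0.003,"y":-0.076,"z":0,"ax":0,"ay":0,"az":0,"claw":-0.3},{"x":-0.0045,"y":-0.114,"z":0,"ax":0,"ay":0,"az":0,"claw":-0.3},{"x":-0.006,"y":-0.152,"z":0,"ax":0,"ay":0,"az":0,"claw":-0.3},{"x":-0.0075,"y":-0.19,"z":0,"ax":0,"ay":0,"az":0,"claw":-0.3}]'
python3 -m crank '[{"x":-0.001,"y":-0.038,"z":0.005,"ax":0,"ay":0,"az":0,"claw":-0.3},{"x":-0.002,"y":-0.076,"z":0.01,"ax":0,"ay":0,"az":0,"claw":-0.3},{"x":-0.003,"y":-0.114,"z":0.03,"ax":0,"ay":0,"az":0,"claw":-0.3},{"x":-0.004,"y":-0.145,"z":0.06,"ax":0,"ay":0,"az":0,"claw":-0.3},{"x":-0.0055,"y":-0.165,"z":0.08,"ax":0,"ay":0,"az":0,"claw":-0.3}]'
python3 -m crank '[{"x":0,"y":0,"z":0.01,"ax":0,"ay":0,"az":0,"claw":-0.3},{"x":0,"y":0,"z":0.015,"ax":0,"ay":0,"az":0,"claw":-0.3},{"x":0,"y":0,"z":0.017,"ax":0,"ay":0,"az":0,"claw":-0.3},{"x":0,"y":0,"z":0.017,"ax":0,"ay":0,"az":0,"claw":-0.3},{"x":0,"y":0,"z":0.017,"ax":0,"ay":0,"az":0,"claw":-0.3}]'
cat > cp.py <<'E'
import sys
from m import *
X=np.array(eval(sys.argv[1]),float)
c=snap('wrist'); s=r.read_state(); M=R.from_quat(s['eef_rot']); print(s['time'],s['ee_pos'].round(4),s['eef_rot'].round(4))
x,y=proj(c,X)[0].astype(int); w=18
gr=cv2.cvtColor(c['color'],cv2.COLOR_BGR2GRAY)[y-w:y+w+1,x-w:x+w+1]
N,l,st,ce=cv2.connectedComponentsWithStats(cv2.inRange(gr,110,255),connectivity=4)
for q,e in zip(st[1:],ce[1:]):
    if q[4]>40:
        p=e+[x-w,y-w]; print(q.tolist(),p.round(1),onz(c,*p,X[2]).round(4),'tool',M.inv().apply(onz(c,*p,X[2])-s['ee_pos']).round(4))
E
python3 cp.py '[.595,.0195,.1064]'
```

```text
time: 23.82
ee_pos: [0.5355, -0.3313, 0.244]
eef_rot: [0.995, -0.104, -0.002, 0.001]
ft_force: [0.9, -0.0, -0.5]
width: 0.0566
time: 24.23
ee_pos: [0.5674, -0.1412, 0.2419]
eef_rot: [0.995, -0.103, 0.0, -0.0]
ft_force: [0.8, -0.3, 0.3]
width: 0.0566
time: 24.65
ee_pos: [0.5955, 0.0234, 0.1606]
eef_rot: [0.995, -0.101, 0.0, -0.001]
ft_force: [0.4, -0.5, -0.0]
width: 0.0563
time: 25.07
ee_pos: [0.5963, 0.0181, 0.146]
eef_rot: [0.995, -0.104, 0.001, 0.0]
ft_force: [-0.1, 0.9, -0.3]
width: 0.0567
25.1167 [0.5963 0.0184 0.1461] [ 9.946e-01 -1.037e-01  8.000e-04  1.000e-04]
[0, 0, 37, 37, 354] [247.7 205.3] [0.587  0.0177 0.1064] tool [-0.009   0.0025  0.0397]
[13, 12, 16, 15, 157] [258.4 201.8] [0.5965 0.0188 0.1064] tool [ 0.0001 -0.0005  0.0397]
```

```bash

python3 -m crank '[{"x":0,"y":0,"z":0.02,"ax":0,"ay":0,"az":0,"claw":-0.3},{"x":0,"y":0,"z":0.04,"ax":0,"ay":0,"az":0,"claw":-0.2},{"x":0,"y":0,"z":0.06,"ax":0,"ay":0,"az":0,"claw":-0.1},{"x":0,"y":0,"z":0.071,"ax":0,"ay":0,"az":0,"claw":-0.1},{"x":0,"y":0,"z":0.077,"ax":0,"ay":0,"az":0,"claw":0}]' 30
python3 -m crank '[{"x":0,"y":0,"z":0,"ax":0,"ay":0,"az":0,"claw":0},{"x":0,"y":0,"z":0,"ax":0,"ay":0,"az":0,"claw":0.2},{"x":0,"y":0,"z":0,"ax":0,"ay":0,"az":0,"claw":0.4},{"x":0,"y":0,"z":0,"ax":0,"ay":0,"az":0,"claw":0.6},{"x":0,"y":0,"z":0,"ax":0,"ay":0,"az":0,"claw":0.6}]' 30
python3 -m crank '[{"x":0,"y":0,"z":0,"ax":0,"ay":0,"az":0,"claw":0.6},{"x":0,"y":0,"z":0,"ax":0,"ay":0,"az":0,"claw":0.6},{"x":0,"y":0,"z":0,"ax":0,"ay":0,"az":0,"claw":0.6},{"x":0,"y":0,"z":0,"ax":0,"ay":0,"az":0,"claw":0.6},{"x":0,"y":0,"z":0,"ax":0,"ay":0,"az":0,"claw":0.6}]' 30
```

```text
time: 25.53
ee_pos: [0.5952, 0.0189, 0.067]
eef_rot: [0.995, -0.103, -0.001, 0.0]
ft_force: [-0.2, 1.1, 1.1]
width: 0.0465
time: 25.95
ee_pos: [0.5963, 0.0196, 0.0689]
eef_rot: [0.995, -0.103, 0.001, -0.0]
ft_force: [0.5, -0.2, 2.4]
width: 0.0277
time: 26.37
ee_pos: [0.5963, 0.0196, 0.0688]
eef_rot: [0.995, -0.103, 0.001, -0.0]
ft_force: [-0.4, -0.2, 6.5]
width: 0.028
```

```bash

python3 -m crank '[{"x":0,"y":0,"z":-0.008,"ax":0,"ay":0,"az":0,"claw":0.6},{"x":0,"y":0,"z":-0.025,"ax":0,"ay":0,"az":0,"claw":0.6},{"x":0,"y":0,"z":-0.06,"ax":0,"ay":0,"az":0,"claw":0.6},{"x":0,"y":0,"z":-0.1,"ax":0,"ay":0,"az":0,"claw":0.6},{"x":0,"y":0.01,"z":-0.125,"ax":0,"ay":0,"az":0,"claw":0.6}]' 30
python3 -m crank '[{"x":0.003,"y":0.03,"z":0,"ax":0,"ay":0,"az":0,"claw":0.6},{"x":0.006,"y":0.06,"z":0,"ax":0,"ay":0,"az":0,"claw":0.6},{"x":0.01,"y":0.09,"z":0,"ax":0,"ay":0,"az":0,"claw":0.6},{"x":0.014,"y":0.12,"z":0,"ax":0,"ay":0,"az":0,"claw":0.6},{"x":0.018,"y":0.15,"z":0,"ax":0,"ay":0,"az":0,"claw":0.6}]' 30
python3 -m crank '[{"x":0.003,"y":0.03,"z":0,"ax":0,"ay":0.05,"az":0,"claw":0.6},{"x":0.006,"y":0.06,"z":0,"ax":0,"ay":0.105,"az":0,"claw":0.6},{"x":0.01,"y":0.09,"z":0,"ax":0,"ay":0.157,"az":0,"claw":0.6},{"x":0.014,"y":0.117,"z":0,"ax":0,"ay":0.21,"az":0,"claw":0.6},{"x":0.018,"y":0.132,"z":0,"ax":0,"ay":0.2618,"az":0,"claw":0.6}]' 30
python3 -m crank '[{"x":0,"y":0,"z":0,"ax":0,"ay":0,"az":0,"claw":0.6},{"x":0,"y":0,"z":0,"ax":0,"ay":0,"az":0,"claw":0.6},{"x":0,"y":0,"z":0,"ax":0,"ay":0,"az":0,"claw":0.6},{"x":0,"y":0,"z":0,"ax":0,"ay":0,"az":0,"claw":0.6},{"x":0,"y":0,"z":0,"ax":0,"ay":0,"az":0,"claw":0.6}]' 30
python3 - <<'E'
from m import *
s=r.read_state(); print(s['ee_pos'],s['width'],[x.round(4) for x in rows([.5727,-.2732,.1124],tubeM().as_quat())])
c=snap('wrist'); cv2.imwrite('pics/pre.png',c['color'])
E
```

```text
time: 26.78
ee_pos: [0.5941, 0.0124, 0.1969]
eef_rot: [0.995, -0.101, 0.001, -0.001]
ft_force: [0.1, -0.4, 0.3]
width: 0.0279
time: 27.2
ee_pos: [0.5799, -0.1421, 0.1933]
eef_rot: [0.995, -0.103, -0.0, 0.0]
ft_force: [0.9, 0.2, -0.3]
width: 0.0281
time: 27.62
ee_pos: [0.5696, -0.2781, 0.1941]
eef_rot: [0.96, -0.101, 0.26, 0.029]
ft_force: [1.1, 1.9, -0.8]
width: 0.0281
time: 28.03
ee_pos: [0.5725, -0.2724, 0.1936]
eef_rot: [0.961, -0.098, 0.258, 0.026]
ft_force: [-0.1, 0.5, -0.4]
width: 0.0278
[ 0.57251456 -0.27236291  0.19360528] 0.02779437278730111 [array([-0.0403,  0.0008,  0.0705]), array([-0.0008, -0.0001,  0.001 ])]
```

```bash

python3 -m crank '[{"x":-0.014,"y":0,"z":0.012,"ax":0,"ay":0,"az":0,"claw":0.6},{"x":-0.028,"y":0,"z":0.03,"ax":0,"ay":0,"az":0,"claw":0.6},{"x":-0.036,"y":0.0004,"z":0.05,"ax":0,"ay":0,"az":0,"claw":0.6},{"x":-0.0395,"y":0.0008,"z":0.064,"ax":-0.0004,"ay":0,"az":0.0005,"claw":0.6},{"x":-0.0403,"y":0.0008,"z":0.0705,"ax":-0.0008,"ay":0,"az":0.001,"claw":0.6}]' 30
python3 -m crank '[{"x":0,"y":0,"z":0.004,"ax":0,"ay":0,"az":0,"claw":0.6},{"x":0,"y":0,"z":0.008,"ax":0,"ay":0,"az":0,"claw":0.6},{"x":0,"y":0,"z":0.012,"ax":0,"ay":0,"az":0,"claw":0.6},{"x":0,"y":0,"z":0.015,"ax":0,"ay":0,"az":0,"claw":0.6},{"x":0,"y":0,"z":0.015,"ax":0,"ay":0,"az":0,"claw":0.6}]' 30
python3 -m crank '[{"x":0,"y":0,"z":0.0,"ax":0,"ay":0,"az":0,"claw":0.6},{"x":0,"y":0,"z":0.001,"ax":0,"ay":0,"az":0,"claw":0.6},{"x":0,"y":0,"z":0.002,"ax":0,"ay":0,"az":0,"claw":0.6},{"x":0,"y":0,"z":0.003,"ax":0,"ay":0,"az":0,"claw":0.6},{"x":0,"y":0,"z":0.004,"ax":0,"ay":0,"az":0,"claw":0.6}]' 30
python3 - <<'E'
from m import *
s=r.read_state(); M=R.from_quat(s['eef_rot'])
P=np.array([.5747,-.2745,.1085]); B=s['ee_pos']+M.apply([0,.0008,-.0205]); print('bottom rel mouth, tool axes',M.inv().apply(B-P).round(4),'F tool',M.inv().apply(s['ft_force']).round(2), s['torque'])
c=snap('wrist'); cv2.imwrite('pics/pre2.png',c['color'])
t=snap('scene'); cv2.imwrite('pics/pre2s.png',t['color'])
g=cv2.cvtColor(c['color'],cv2.COLOR_BGR2GRAY)
for q in range(180,244,3): print(q,g[q,215:310:3])
E
```

```text
time: 28.5
ee_pos: [0.5711, -0.2733, 0.1094]
eef_rot: [0.961, -0.1, 0.256, 0.026]
ft_force: [0.1, 1.3, -1.5]
width: 0.0282
time: 28.92
ee_pos: [0.579, -0.276, 0.0988]
eef_rot: [0.961, -0.1, 0.257, 0.027]
ft_force: [-0.2, -0.5, -1.4]
width: 0.028
time: 29.33
ee_pos: [0.5807, -0.2766, 0.0955]
eef_rot: [0.961, -0.1, 0.258, 0.027]
ft_force: [-3.0, 1.5, 6.0]
width: 0.0282
bottom rel mouth, tool axes [-0.0011  0.0016 -0.0061] F tool [ 0.22 -0.82 -6.77] [0.21880375 0.64533565 0.03215189]
180 [108 110 111 110 115 114 120 117 116 121  90  70 121 121 118 115 113 116
 124 113  53 124 118 119 121 117 121 104  65  71  70  70]
183 [118 117 121 117 114 112 119 117 117 121 119 116 112 111 110 110 111 109
 114 114 119 121 114 119 122 122 124 105  65  72  77  70]
186 [116 115 113 114 114 113 119 121 117 120 116 111 112 111 110 114 113 114
 114 113 115 123 119 124 119 117 117  97  66  74  69  69]
189 [118 117 116 116 121 114 117 118 120 116 112 114 110 114 107 108 103 112
 111 118 124 127 120 119 122 122 120  98  66  73  64  68]
192 [116 113 115 110 114 116 121 120 119 110 113 108 104 103 101 105 109 1
[... 1591 characters left out ...]
  29  25  16  16  27  38  25  16  16   0  17  55  67  63]
231 [228  40  21  20  22  14  20  20  25  24  31  23  26  65  94  62  28  24
  21  22  28  22  20  25  26  15  13  11  17  25  53  45]
234 [ 22  19  15   9  18  17  29  18  26  23  13  25  20 103 109 109 111  92
  47  25  21  17  20  25  30  29  22  20   2  18  42  63]
237 [ 10  13   8  19  29  28  21  22  22  23  18  22  42 105 112 107 107 109
 102  13  26  21  20  22  17  20  25  21  14  14  15  30]
240 [ 28  31  29  30  29  29  33  25  31  29  25  29  74 100 101  98  94 100
  66  33  34  36  30  27  26  22  34  28  31  30  30  35]
243 [52 53 50 53 50 49 48 50 50 48 47 53 50 48 49 43 53 58 58 56 56 54 49 56
 50 57 54 57 57 56 53 56]
```

Contact at about 6.8 N, 6 mm earlier than predicted. In the image the collar's outer arc and the mount's lower edge are not concentric: the mount is too far along +y of the tool. I'm measuring both arcs by back-projecting edge points onto the mouth plane.

```bash
cat > arc.py <<'E'
from m import *
from scipy.optimize import least_squares
def arcs(zt=-.0205,cols=range(238,282,2),show=True):
    c=snap('wrist'); s=r.read_state(); M=R.from_quat(s['eef_rot']); g=cv2.GaussianBlur(cv2.cvtColor(c['color'],cv2.COLOR_BGR2GRAY),(0,0),.8).astype(float)
    pl=lambda u,v:(lambda e,d:e+d*(zt-e[2])/d[2])(M.inv().apply(ray(c,u,v)[0]-s['ee_pos']),M.inv().apply(ray(c,u,v)[1]))
    A=[];B=[]
    for u in cols:
        col=g[:,u]
        k=186+np.argmax(-(2*col[186:206]-col[183:203]-col[189:209])); A.append((u,k))   # dark line = outer collar edge
        m=[v for v in range(200,232) if col[v]<70]
        if m: v=m[0]; B.append((u,v-1+(col[v-1]-70)/(col[v-1]-col[v]+1e-9)))
    out=[]
    for n,E,rad in (('collar',A,.0225),('mount',B,.0148)):
        q=np.array([pl(*e)[:2] for e in E]); f=lambda p:np.hypot(*(q-p).T)-rad
        so=least_squares(f,[0,np.median(q[:,1])+rad],loss='soft_l1',f_scale=.0003); out.append(so.x)
        if show: print(n,[e[1] if n=='collar' else round(e[1],1) for e in E]); print('  centre tool xy',so.x.round(4),'resid mm',(np.median(np.abs(f(so.x)))*1e3).round(2))
    print('move by',(out[0]-out[1]).round(4),'ee',s['ee_pos'].round(4),'Ftool',M.inv().apply(s['ft_force']).round(1)); return out
if __name__=='__main__': arcs()
E
python3 arc.py
```

```text
collar [np.int64(199), np.int64(197), np.int64(196), np.int64(195), np.int64(194), np.int64(193), np.int64(192), np.int64(192), np.int64(192), np.int64(191), np.int64(191), np.int64(191), np.int64(191), np.int64(190), np.int64(191), np.int64(191), np.int64(192), np.int64(193), np.int64(193), np.int64(194), np.int64(195), np.int64(196)]
  centre tool xy [ 0.0019 -0.0028] resid mm 0.08
mount [np.float64(222.8), np.float64(220.5), np.float64(217.3), np.float64(215.1), np.float64(213.7), np.float64(212.0), np.float64(211.1), np.float64(210.3), np.float64(209.7), np.float64(209.4), np.float64(209.1), np.float64(209.0), np.float64(209.1), np.float64(209.4), np.float64(209.8), np.float64(210.5), np.float64(211.2), np.float64(212.5), np.float64(213.7), np.float64(215.5), np.float64(217.6), np.float64(221.4)]
  centre tool xy [0.0012 0.0014] resid mm 0.05
move by [ 0.0007 -0.0042] ee [ 0.5808 -0.2767  0.0956] Ftool [ 0.1  1.1 -3.4]
```

The fits are clean, with residuals of 0.05-0.08 mm at the known radii: shift +0.7 mm in x and -4.2 mm in y. I'm backing off 2 mm, shifting, and measuring again.

```bash

python3 -m crank '[{"x":0,"y":0,"z":-0.002,"ax":0,"ay":0,"az":0,"claw":0.6},{"x":0.0004,"y":-0.002,"z":-0.002,"ax":0,"ay":0,"az":0,"claw":0.6},{"x":0.0007,"y":-0.004,"z":-0.002,"ax":0,"ay":0,"az":0,"claw":0.6},{"x":0.0007,"y":-0.0042,"z":-0.002,"ax":0,"ay":0,"az":0,"claw":0.6},{"x":0.0007,"y":-0.0042,"z":-0.002,"ax":0,"ay":0,"az":0,"claw":0.6}]' 30
python3 -m crank '[{"x":0,"y":0,"z":0,"ax":0,"ay":0,"az":0,"claw":0.6},{"x":0,"y":0,"z":0,"ax":0,"ay":0,"az":0,"claw":0.6},{"x":0,"y":0,"z":0,"ax":0,"ay":0,"az":0,"claw":0.6},{"x":0,"y":0,"z":0,"ax":0,"ay":0,"az":0,"claw":0.6},{"x":0,"y":0,"z":0,"ax":0,"ay":0,"az":0,"claw":0.6}]' 30
python3 -c "
from arc import *
arcs()"
```

```text
time: 29.9
ee_pos: [0.5811, -0.2718, 0.0972]
eef_rot: [0.961, -0.1, 0.257, 0.027]
ft_force: [-0.5, 0.5, -0.6]
width: 0.0281
time: 30.32
ee_pos: [0.5811, -0.2723, 0.0973]
eef_rot: [0.961, -0.1, 0.257, 0.027]
ft_force: [-1.0, 0.6, 0.1]
width: 0.0279
collar [np.int64(205), np.int64(203), np.int64(202), np.int64(201), np.int64(186), np.int64(199), np.int64(198), np.int64(197), np.int64(197), np.int64(197), np.int64(197), np.int64(186), np.int64(186), np.int64(186), np.int64(197), np.int64(197), np.int64(198), np.int64(199), np.int64(199), np.int64(200), np.int64(201), np.int64(202)]
  centre tool xy [0.0018 0.001 ] resid mm 0.17
mount [np.float64(222.9), np.float64(219.1), np.float64(216.6), np.float64(214.5), np.float64(212.8), np.float64(211.5), np.float64(210.5), np.float64(209.8), np.float64(209.2), np.float64(208.8), np.float64(208.6), np.float64(208.5), np.float64(208.7), np.float64(208.9), np.float64(209.3), np.float64(210.1), np.float64(210.8), np.float64(211.9), np.float64(213.2), np.float64(214.9), np.float64(217.0), np.float64(220.3)]
  centre tool xy [0.0011 0.0011] resid mm 0.03
move by [ 0.0007 -0.0002] ee [ 0.5811 -0.2723  0.0973] Ftool [ 0.3 -0.1  0.3]
```

```bash

python3 -m crank '[{"x":0.0006,"y":0.0001,"z":0.001,"ax":0,"ay":0,"az":0,"claw":0.6},{"x":0.0006,"y":0.0001,"z":0.002,"ax":0,"ay":0,"az":0,"claw":0.6},{"x":0.0006,"y":0.0001,"z":0.003,"ax":0,"ay":0,"az":0,"claw":0.6},{"x":0.0006,"y":0.0001,"z":0.004,"ax":0,"ay":0,"az":0,"claw":0.6},{"x":0.0006,"y":0.0001,"z":0.004,"ax":0,"ay":0,"az":0,"claw":0.6}]' 30
python3 -c "
from arc import *
arcs(zt=-.0205)"
```

```text
time: 30.78
ee_pos: [0.5836, -0.2741, 0.095]
eef_rot: [0.961, -0.101, 0.258, 0.028]
ft_force: [-8.1, -0.5, 9.7]
width: 0.028
collar [np.int64(203), np.int64(201), np.int64(200), np.int64(199), np.int64(198), np.int64(198), np.int64(197), np.int64(197), np.int64(196), np.int64(196), np.int64(186), np.int64(186), np.int64(186), np.int64(186), np.int64(186), np.int64(197), np.int64(198), np.int64(198), np.int64(200), np.int64(201), np.int64(202), np.int64(203)]
  centre tool xy [0.0005 0.0006] resid mm 0.28
mount [np.float64(221.8), np.float64(217.8), np.float64(215.0), np.float64(213.1), np.float64(211.6), np.float64(210.4), np.float64(209.4), np.float64(208.6), np.float64(208.0), np.float64(207.7), np.float64(207.5), np.float64(207.4), np.float64(207.4), np.float64(207.7), np.float64(208.1), np.float64(208.7), np.float64(209.6), np.float64(210.5), np.float64(211.9), np.float64(213.6), np.float64(215.6), np.float64(218.4)]
  centre tool xy [0.0012 0.0004] resid mm 0.03
move by [-0.0007  0.0002] ee [ 0.5835 -0.274   0.095 ] Ftool [ -2.2   1.3 -11.5]
```

It is blocked at about 11 N, close but slightly off to the side. I'm backing off and refining the arc measurement with sub-pixel edges, outlier rejection and the true mouth plane.

```bash
cat > arc2.py <<'E'
from m import *
from scipy.optimize import least_squares
EE1=np.array([.5808,-.2767,.0956])
def arcs(zb=-.0205,zc=None,lo=184):
    c=snap('wrist'); s=r.read_state(); M=R.from_quat(s['eef_rot']); Z=tubeM().as_matrix()[:,2]
    gap=Z@EE1-Z@s['ee_pos']
    g=cv2.GaussianBlur(cv2.cvtColor(c['color'],cv2.COLOR_BGR2GRAY),(0,0),.8).astype(float)
    def pl(u,v,zt):
        e,d=ray(c,u,v); e=M.inv().apply(e-s['ee_pos']); d=M.inv().apply(d); return (e+d*(zt-e[2])/d[2])[:2]
    A=[];B=[]
    for u in range(232,290):
        col=g[:,u]; m=[v for v in range(200,236) if col[v]<70]; top=m[0] if m else 225
        if m: B.append((u,top-1+(col[top-1]-70)/(col[top-1]-col[top]+1e-9)))
        rr=np.arange(lo,top-6); q=-(2*col[rr]-col[rr-3]-col[rr+3]); k=q.argmax()
        if 0<k<len(q)-1 and q[k]>5: A.append((u,rr[k]+.5*(q[k-1]-q[k+1])/(q[k-1]-2*q[k]+q[k+1])))
    o=[]
    for n,E,rad,zt in (('collar',A,.0225,zb+gap),('mount',B,.0148,zb)):
        q=np.array([pl(*e,zt) for e in E]); ok=np.ones(len(q),bool); p=np.array([.001,0])
        for it in range(5):
            f=lambda p:np.hypot(*(q[ok]-p).T)-rad
            p=least_squares(f,p,loss='soft_l1',f_scale=.0003).x; ok=np.abs(np.hypot(*(q-p).T)-rad)<(.003,.002,.001,.0006,.0006)[it]
        fr=least_squares(lambda p:np.hypot(*(q[ok]-p[:2]).T)-p[2],[*p,rad]).x
        o.append(p); print(n,p.round(5),'pts',ok.sum(),len(q),'res mm',(np.abs(f(p)).mean()*1e3).round(2) if ok.any() else None,'free',fr.round(4))
    print('gap',gap.round(4),'MOVE',(o[0]-o[1]).round(5),'ee',s['ee_pos'].round(4),'Ft',M.inv().apply(s['ft_force']).round(1),'rot',(tubeM().inv()*M).as_rotvec().round(4),'w',s['width'].round(4),s['time'])
if __name__=='__main__': arcs()
E
python3 -m crank '[{"x":-0.0006,"y":0,"z":-0.002,"ax":0,"ay":0,"az":0,"claw":0.6},{"x":-0.0006,"y":0,"z":-0.004,"ax":0,"ay":0,"az":0,"claw":0.6},{"x":-0.0006,"y":0,"z":-0.004,"ax":0,"ay":0,"az":0,"claw":0.6},{"x":-0.0006,"y":0,"z":-0.004,"ax":0,"ay":0,"az":0,"claw":0.6},{"x":-0.0006,"y":0,"z":-0.004,"ax":0,"ay":0,"az":0,"claw":0.6}]' 30
python3 -m crank '[{"x":0,"y":0,"z":0,"ax":0,"ay":0,"az":0,"claw":0.6},{"x":0,"y":0,"z":0,"ax":0,"ay":0,"az":0,"claw":0.6},{"x":0,"y":0,"z":0,"ax":0,"ay":0,"az":0,"claw":0.6},{"x":0,"y":0,"z":0,"ax":0,"ay":0,"az":0,"claw":0.6},{"x":0,"y":0,"z":0,"ax":0,"ay":0,"az":0,"claw":0.6}]' 30
python3 arc2.py
```

```text
time: 31.25
ee_pos: [0.5811, -0.2722, 0.0972]
eef_rot: [0.961, -0.1, 0.257, 0.027]
ft_force: [0.1, 0.0, -0.5]
width: 0.0279
time: 31.67
ee_pos: [0.5811, -0.2723, 0.0973]
eef_rot: [0.961, -0.1, 0.257, 0.027]
ft_force: [0.9, 0.4, -1.0]
width: 0.0279
collar [0.00147 0.00156] pts 35 44 res mm 0.15 free [0.0015 0.0019 0.0229]
mount [0.00122 0.00093] pts 46 58 res mm 0.06 free [0.0012 0.001  0.0149]Traceback (most recent call last):
  File "arc2.py", line 25, in <module>
    if __name__=='__main__': arcs()
                             ~~~~^^
  File "arc2.py", line 24, in arcs
    print('gap',gap.round(4),'MOVE',(o[0]-o[1]).round(5),'ee',s['ee_pos'].round(4),'Ft',M.inv().apply(s['ft_force']).round(1),'rot',(tubeM().inv()*M).as_rotvec().round(4),'w',s['width'].round(4),s['time'])
                                                                                                                                                                               ^^^^^^^^^^^^^^^^
AttributeError: 'float' object has no attribute 'round'
```

```bash
sed -i "s/s\['width'\].round(4)/round(float(s['width']),4)/" arc2.py
python3 -m crank '[{"x":0.0002,"y":0.0006,"z":0,"ax":0,"ay":0,"az":0,"claw":0.6},{"x":0.0002,"y":0.0006,"z":0.001,"ax":0,"ay":0,"az":0,"claw":0.6},{"x":0.0002,"y":0.0006,"z":0.002,"ax":0,"ay":0,"az":0,"claw":0.6},{"x":0.0002,"y":0.0006,"z":0.003,"ax":0,"ay":0,"az":0,"claw":0.6},{"x":0.0002,"y":0.0006,"z":0.0035,"ax":0,"ay":0,"az":0,"claw":0.6}]' 30
python3 arc2.py
```

```text
time: 32.13
ee_pos: [0.5828, -0.2741, 0.0948]
eef_rot: [0.961, -0.101, 0.258, 0.028]
ft_force: [-6.1, -1.5, 6.5]
width: 0.0281
collar [1.19e-03 1.00e-05] pts 33 42 res mm 0.14 free [0.0012 0.0003 0.0227]
mount [0.00124 0.0004 ] pts 45 58 res mm 0.04 free [0.0012 0.0006 0.015 ]
gap -0.0015 MOVE [-5.0e-05 -3.9e-04] ee [ 0.5828 -0.2742  0.0948] Ft [-1.7  2.3 -7.4] rot [-0.0026  0.0004  0.0025] w 0.0277 32.1833
```

It is within 0.4 mm, with the bottom 1.5 mm past the first contact plane. I'm making a small wiggle under a light push.

```bash

python3 -m crank '[{"x":0,"y":-0.0005,"z":0,"ax":0,"ay":0,"az":0,"claw":0.6},{"x":0.0005,"y":-0.0005,"z":0.0005,"ax":0,"ay":0,"az":0,"claw":0.6},{"x":0,"y":-0.001,"z":0.0005,"ax":0,"ay":0,"az":0,"claw":0.6},{"x":-0.0005,"y":-0.0006,"z":0.0005,"ax":0,"ay":0,"az":0,"claw":0.6},{"x":0,"y":-0.0006,"z":0.0005,"ax":0,"ay":0,"az":0,"claw":0.6}]' 30
python3 arc2.py
```

```text
time: 32.6
ee_pos: [0.583, -0.2743, 0.0947]
eef_rot: [0.961, -0.101, 0.258, 0.028]
ft_force: [-8.0, -2.4, 6.9]
width: 0.0283
collar [ 1.07e-03 -4.00e-05] pts 35 44 res mm 0.13 free [0.0011 0.0002 0.0227]
mount [0.00122 0.0004 ] pts 45 58 res mm 0.06 free [0.0012 0.0007 0.015 ]
gap -0.0016 MOVE [-0.00015 -0.00044] ee [ 0.583  -0.2743  0.0947] Ft [-1.7  3.1 -9.3] rot [-0.0034  0.0007  0.0028] w 0.0279 32.65
```

The lateral reaction (+y on the tool) and the mount's slight pivot both say the rim catches the mount's -y edge. I'm backing off, shifting +y by about 1 mm, and trying again.

```bash

python3 -m crank '[{"x":0,"y":0.0006,"z":-0.003,"ax":0,"ay":0,"az":0,"claw":0.6},{"x":-0.0002,"y":0.001,"z":-0.004,"ax":0,"ay":0,"az":0,"claw":0.6},{"x":-0.0002,"y":0.0015,"z":-0.004,"ax":0,"ay":0,"az":0,"claw":0.6},{"x":-0.0002,"y":0.0015,"z":-0.004,"ax":0,"ay":0,"az":0,"claw":0.6},{"x":-0.0002,"y":0.0015,"z":-0.004,"ax":0,"ay":0,"az":0,"claw":0.6}]' 30
python3 arc2.py
python3 -m crank '[{"x":0,"y":0,"z":0.001,"ax":0,"ay":0,"az":0,"claw":0.6},{"x":0,"y":0,"z":0.002,"ax":0,"ay":0,"az":0,"claw":0.6},{"x":0,"y":0,"z":0.003,"ax":0,"ay":0,"az":0,"claw":0.6},{"x":0,"y":0,"z":0.004,"ax":0,"ay":0,"az":0,"claw":0.6},{"x":0,"y":0,"z":0.0045,"ax":0,"ay":0,"az":0,"claw":0.6}]' 30
python3 arc2.py
```

```text
time: 33.07
ee_pos: [0.5807, -0.2735, 0.0971]
eef_rot: [0.961, -0.1, 0.257, 0.027]
ft_force: [-0.1, 0.2, -0.1]
width: 0.0283
collar [0.00186 0.00024] pts 34 40 res mm 0.11 free [0.0019 0.0005 0.0227]
mount [0.00124 0.00094] pts 46 58 res mm 0.06 free [0.0012 0.001  0.0148]
gap 0.0017 MOVE [ 0.00062 -0.00071] ee [ 0.5807 -0.2735  0.0971] Ft [-0.4  0.3  0.2] rot [-0.0012 -0.0004  0.0019] w 0.0282 33.1167
time: 33.53
ee_pos: [0.5831, -0.2748, 0.0937]
eef_rot: [0.961, -0.101, 0.258, 0.027]
ft_force: [-0.3, -0.0, -1.6]
width: 0.0283
collar [ 0.00151 -0.00031] pts 36 45 res mm 0.1 free [ 0.0015 -0.0002  0.0226]
mount [0.00155 0.00141] pts 46 58 res mm 0.07 free [0.0015 0.0017 0.015 ]
gap -0.0028 MOVE [-4.00e-05 -1.73e-03] ee [ 0.583  -0.2746  0.0934] Ft [0.  2.8 0.2] rot [-0.0019  0.0002  0.0023] w 0.0281 33.5833
```

It's in: the bottom is 2.8 mm deep with almost no axial force. I'm pushing on to about 8.5 mm.

```bash

python3 -m crank '[{"x":0,"y":0,"z":0.001,"ax":0,"ay":0,"az":0,"claw":0.6},{"x":0,"y":0,"z":0.002,"ax":0,"ay":0,"az":0,"claw":0.6},{"x":0,"y":0,"z":0.003,"ax":0,"ay":0,"az":0,"claw":0.6},{"x":0,"y":0,"z":0.004,"ax":0,"ay":0,"az":0,"claw":0.6},{"x":0,"y":0,"z":0.0055,"ax":0,"ay":0,"az":0,"claw":0.6}]' 30
python3 arc2.py
```

```text
time: 34.0
ee_pos: [0.5858, -0.2751, 0.0887]
eef_rot: [0.961, -0.101, 0.257, 0.027]
ft_force: [0.2, -2.4, 0.5]
width: 0.0282
collar [ 0.00166 -0.00025] pts 33 58 res mm 0.13 free [0.0017 0.0001 0.0228]
mount [0.00165 0.00332] pts 43 58 res mm 0.18 free [0.0016 0.0048 0.0161]
gap -0.0085 MOVE [ 1.00e-05 -3.57e-03] ee [ 0.5858 -0.275   0.0885] Ft [1.4 2.8 1.3] rot [-0.0017  0.0001  0.0022] w 0.028 34.05
```

At 8.5 mm deep with small forces. I'm letting go and backing out along the bore.

```bash

python3 -m crank '[{"x":0,"y":0,"z":0,"ax":0,"ay":0,"az":0,"claw":0.3},{"x":0,"y":0,"z":0,"ax":0,"ay":0,"az":0,"claw":0.2},{"x":0,"y":0,"z":0,"ax":0,"ay":0,"az":0,"claw":0.1},{"x":0,"y":0,"z":0,"ax":0,"ay":0,"az":0,"claw":0},{"x":0,"y":0,"z":0,"ax":0,"ay":0,"az":0,"claw":0}]'
python3 -c "
from bench import r
print(r.read_state()['ee_pos'])"
python3 -m crank '[{"x":0,"y":0,"z":-0.01,"ax":0,"ay":0,"az":0,"claw":-0.1},{"x":0,"y":0,"z":-0.03,"ax":0,"ay":0,"az":0,"claw":-0.2},{"x":0,"y":0,"z":-0.055,"ax":0,"ay":0,"az":0,"claw":-0.3},{"x":0,"y":0.01,"z":-0.07,"ax":0,"ay":0,"az":0,"claw":-0.3},{"x":0,"y":0.02,"z":-0.08,"ax":0,"ay":0,"az":0,"claw":-0.3}]'
python3 -m crank '[{"x":0,"y":0,"z":0,"ax":0,"ay":0,"az":0,"claw":-0.3},{"x":0,"y":0,"z":0,"ax":0,"ay":0,"az":0,"claw":-0.3},{"x":0,"y":0,"z":0,"ax":0,"ay":0,"az":0,"claw":-0.3},{"x":0,"y":0,"z":0,"ax":0,"ay":0,"az":0,"claw":-0.3},{"x":0,"y":0,"z":0,"ax":0,"ay":0,"az":0,"claw":-0.3}]'
cat > deep.py <<'E'
from m import *
c=snap('wrist'); s=r.read_state(); M=R.from_quat(s['eef_rot']); print(s['time'],s['ee_pos'].round(4),s['width'])
cv2.imwrite('pics/deep%d.png'%int(s['time']),c['color'])
# bore axis in world: TCP pose when 8.5 mm deep, mount bottom 20.5 mm behind TCP
a=-tubeM().as_matrix()[:,2]; ee=np.array([.5858,-.2750,.0885]); mouth=ee+.0205*a+.0085*a; floor=mouth-.06*a; print('mouth',mouth.round(4),'floor',floor.round(4))
for h in (60,50,34,17,0): print(h,proj(c,floor+h/1e3*a).round(1))
g=cv2.cvtColor(c['color'],cv2.COLOR_BGR2GRAY); p=proj(c,floor+.03*a)[0].astype(int)
for v in range(p[1]-36,min(p[1]+36,240),3): print(v,' '.join('%3d'%q for q in g[v,p[0]-36:p[0]+37:3]))
E
python3 deep.py
```

```text
time: 34.47
ee_pos: [0.5856, -0.2744, 0.0885]
eef_rot: [0.961, -0.1, 0.257, 0.027]
ft_force: [0.0, -0.8, 0.4]
width: 0.0419
[ 0.58561294 -0.27444591  0.08854006]
time: 34.88
ee_pos: [0.5423, -0.2858, 0.1607]
eef_rot: [0.96, -0.1, 0.258, 0.028]
ft_force: [0.1, -1.2, 0.6]
width: 0.056
time: 35.3
ee_pos: [0.5425, -0.2851, 0.1571]
eef_rot: [0.961, -0.1, 0.257, 0.026]
ft_force: [0.7, 0.5, 0.5]
width: 0.0564
35.35 [ 0.5425 -0.2852  0.1572] 0.05646797380501059
mouth [ 0.5716 -0.272   0.1136] floor [ 0.601  -0.2782  0.0617]
60 [[259.2 178.7]]
50 [[259.3 176.5]]
34 [[259.4 173.4]]
17 [[259.4 170.4]]
0 [[259.5 167.7]]
136  77  79  69  72  68  66  60  64  59  54  56  52  56  56  55  90  70  74 134  57  53  49  60  56  52
139  53  56  55  59  59  56  52  55  57  56  58  54  56  54  51  63 126 126 124  76  55  51  50  56  55
142  51  54  54  57  54  54  56  56  54  54  56  54  60  58  51  54 100 112  75  88  52  55  52  50  49
145  85  77  62  60  58  62  60  64  65  67  62  69  86  88  73  67  62 107 104  95 107 111  63  48  51
148  90  87  87  92  91  91  97  96  94  91  96  97  92  94  94  94 
[... 1311 characters left out ...]
  93  84  97  84  91  88  86  81  85  86  74  88  83  93  84 193  80  58  30
190  67  64  50  54  49  67  90  93  79  97  94  86  88  89  87  88  83  79  90  93  90 183  46  84  50
193 120  65  67  54  50  57  90  91  93  79  89 104 114 116  98  95  81  91  98  94  57  31  29  91  63
196 207 187  83  67 117 132 117  86  95  92  90  87  79  79  85  90  93  94  96  71  27  30  27  85  72
199  55  28  31  42 107 107  87  45  89  90  97  95  95  97  94  97  96  95  68  34  29  23  18  67  80
202  29  33  25  36  31  19  28  28  32  57  89  89  87  92  87  90  82  46  30  33  32  27  29  31  90
205  32  31  25  31  31  34  26  33  27  30  29  42  56 157 169  40  30  28  24  22  29  29  27  27 103
```

The wrist picture shows the dark disc with its bright coupon 27-28 px wide. Fully down would give about 29 px and still hanging would give 34, so the mount has slid down the bore. Now to fetch the lighter one from the right pan.

```bash

python3 -m crank '[{"x":0.007,"y":0,"z":-0.012,"ax":0,"ay":-0.05,"az":0,"claw":-0.3},{"x":0.014,"y":0,"z":-0.024,"ax":0,"ay":-0.105,"az":0,"claw":-0.3},{"x":0.021,"y":0,"z":-0.036,"ax":0,"ay":-0.157,"az":0,"claw":-0.3},{"x":0.028,"y":0,"z":-0.048,"ax":0,"ay":-0.21,"az":0,"claw":-0.3},{"x":0.035,"y":0,"z":-0.06,"ax":0,"ay":-0.2618,"az":0,"claw":-0.3}]'
python3 -m crank '[{"x":0.011,"y":-0.037,"z":0,"ax":0,"ay":0,"az":0,"claw":-0.3},{"x":0.022,"y":-0.075,"z":0.01,"ax":0,"ay":0,"az":0,"claw":-0.3},{"x":0.033,"y":-0.112,"z":0.02,"ax":0,"ay":0,"az":0,"claw":-0.3},{"x":0.041,"y":-0.14,"z":0.045,"ax":0,"ay":0,"az":0,"claw":-0.3},{"x":0.0442,"y":-0.15,"z":0.07,"ax":0,"ay":0,"az":0,"claw":-0.3}]'
python3 -m crank '[{"x":0,"y":0,"z":0.006,"ax":0,"ay":0,"az":0,"claw":-0.3},{"x":0,"y":0,"z":0.01,"ax":0,"ay":0,"az":0,"claw":-0.3},{"x":0,"y":0,"z":0.01,"ax":0,"ay":0,"az":0,"claw":-0.3},{"x":0,"y":0,"z":0.01,"ax":0,"ay":0,"az":0,"claw":-0.3},{"x":0,"y":0,"z":0.01,"ax":0,"ay":0,"az":0,"claw":-0.3}]'
python3 cp.py '[.6165,-.147,.1064]'
python3 - <<'E'
from m import *
# height check of right coupon: scene + wrist
c=snap('wrist');a=snap('scene')
p,st=blob(c,proj(c,[.6165,-.147,.1064])[0]+[0,-1],9,110,255); g=proj(a,[.6165,-.147,.1064])[0]; q,s2=blob(a,g,4,95,255)
print(p,g,q,s2,tri(c,p,a,q))
E
```

```text
time: 35.77
ee_pos: [0.5428, -0.2866, 0.2288]
eef_rot: [0.995, -0.105, -0.002, 0.001]
ft_force: [0.8, 0.1, 0.7]
width: 0.0567
time: 36.18
ee_pos: [0.6195, -0.1416, 0.1569]
eef_rot: [0.995, -0.101, 0.001, -0.001]
ft_force: [0.3, 0.5, -0.7]
width: 0.0564
time: 36.6
ee_pos: [0.6173, -0.1502, 0.1488]
eef_rot: [0.994, -0.105, 0.001, 0.001]
ft_force: [-0.2, -0.2, 0.3]
width: 0.0564
36.65 [ 0.6173 -0.1499  0.1488] [ 9.945e-01 -1.049e-01  9.000e-04  5.000e-04]
[0, 0, 37, 37, 376] [250.3 204.5] [ 0.6101 -0.1511  0.1064] tool [-0.007   0.0027  0.0424]
[11, 10, 19, 17, 187] [257.7 198. ] [ 0.6176 -0.1468  0.1064] tool [-0.0005 -0.0031  0.0424]
(np.float64(257.53370786516854), np.float64(198.24719101123594)) [226.72699374 158.81536314] (np.float64(226.71428571428572), np.float64(160.14285714285714)) [2 6 6 2 7] (array([ 0.61718251, -0.14765292,  0.10246956]), np.float64(0.00016524617417912462))
```

```bash

python3 -m crank '[{"x":0,"y":-0.001,"z":0.005,"ax":0,"ay":0,"az":0,"claw":-0.3},{"x":0,"y":-0.0025,"z":0.01,"ax":0,"ay":0,"az":0,"claw":-0.3},{"x":0,"y":-0.0025,"z":0.01,"ax":0,"ay":0,"az":0,"claw":-0.3},{"x":0,"y":-0.0025,"z":0.01,"ax":0,"ay":0,"az":0,"claw":-0.3},{"x":0,"y":-0.0025,"z":0.01,"ax":0,"ay":0,"az":0,"claw":-0.3}]'
python3 cp.py '[.6172,-.147,.1064]'
```

```text
time: 37.17
ee_pos: [0.6175, -0.146, 0.1373]
eef_rot: [0.995, -0.104, -0.0, 0.0]
ft_force: [-0.4, -0.3, -0.1]
width: 0.0563
37.2167 [ 0.6176 -0.146   0.1374] [ 9.946e-01 -1.039e-01 -0.000e+00  2.000e-04]
[0, 0, 37, 37, 291] [253.9 214. ] [ 0.6123 -0.1523  0.1064] tool [-0.0038  0.0072  0.031 ]
[9, 10, 20, 18, 198] [258.6 206.5] [ 0.6175 -0.1468  0.1064] tool [0.0001 0.0007 0.031 ]
```

```bash

python3 -m crank '[{"x":0,"y":0,"z":0.015,"ax":0,"ay":0,"az":0,"claw":-0.3},{"x":0,"y":0,"z":0.033,"ax":0,"ay":0,"az":0,"claw":-0.2},{"x":0,"y":0,"z":0.051,"ax":0,"ay":0,"az":0,"claw":-0.1},{"x":0,"y":0,"z":0.063,"ax":0,"ay":0,"az":0,"claw":-0.1},{"x":0,"y":0,"z":0.0685,"ax":0,"ay":0,"az":0,"claw":0}]' 30
python3 -m crank '[{"x":0,"y":0,"z":0,"ax":0,"ay":0,"az":0,"claw":0},{"x":0,"y":0,"z":0,"ax":0,"ay":0,"az":0,"claw":0.2},{"x":0,"y":0,"z":0,"ax":0,"ay":0,"az":0,"claw":0.4},{"x":0,"y":0,"z":0,"ax":0,"ay":0,"az":0,"claw":0.6},{"x":0,"y":0,"z":0,"ax":0,"ay":0,"az":0,"claw":0.6}]' 30
python3 -m crank '[{"x":0,"y":0,"z":0,"ax":0,"ay":0,"az":0,"claw":0.6},{"x":0,"y":0,"z":0,"ax":0,"ay":0,"az":0,"claw":0.6},{"x":0,"y":0,"z":0,"ax":0,"ay":0,"az":0,"claw":0.6},{"x":0,"y":0,"z":0,"ax":0,"ay":0,"az":0,"claw":0.6},{"x":0,"y":0,"z":0,"ax":0,"ay":0,"az":0,"claw":0.6}]' 30
```

```text
time: 37.63
ee_pos: [0.6165, -0.1461, 0.067]
eef_rot: [0.995, -0.104, -0.001, 0.0]
ft_force: [-0.0, -0.3, 0.7]
width: 0.0467
time: 38.05
ee_pos: [0.6181, -0.1462, 0.0699]
eef_rot: [0.995, -0.104, 0.001, 0.0]
ft_force: [1.1, 0.7, 1.6]
width: 0.0282
time: 38.47
ee_pos: [0.6181, -0.1462, 0.0697]
eef_rot: [0.995, -0.104, 0.001, 0.0]
ft_force: [-0.2, 0.6, 5.0]
width: 0.028
```

```bash

python3 -m crank '[{"x":0,"y":0,"z":-0.008,"ax":0,"ay":0,"az":0,"claw":0.6},{"x":0,"y":0,"z":-0.025,"ax":0,"ay":0,"az":0,"claw":0.6},{"x":0,"y":0,"z":-0.06,"ax":0,"ay":0,"az":0,"claw":0.6},{"x":0,"y":0,"z":-0.1,"ax":0,"ay":0,"az":0,"claw":0.6},{"x":0,"y":0.01,"z":-0.125,"ax":0,"ay":0,"az":0,"claw":0.6}]' 30
python3 -m crank '[{"x":-0.004,"y":0.027,"z":0,"ax":0,"ay":0.05,"az":0,"claw":0.6},{"x":-0.008,"y":0.054,"z":0,"ax":0,"ay":0.105,"az":0,"claw":0.6},{"x":-0.012,"y":0.081,"z":0,"ax":0,"ay":0.157,"az":0,"claw":0.6},{"x":-0.016,"y":0.107,"z":0,"ax":0,"ay":0.21,"az":0,"claw":0.6},{"x":-0.019,"y":0.123,"z":0,"ax":0,"ay":0.2618,"az":0,"claw":0.6}]' 30
python3 -m crank '[{"x":0,"y":0,"z":0,"ax":0,"ay":0,"az":0,"claw":0.6},{"x":0,"y":0,"z":0,"ax":0,"ay":0,"az":0,"claw":0.6},{"x":0,"y":0,"z":0,"ax":0,"ay":0,"az":0,"claw":0.6},{"x":0,"y":0,"z":0,"ax":0,"ay":0,"az":0,"claw":0.6},{"x":0,"y":0,"z":0,"ax":0,"ay":0,"az":0,"claw":0.6}]' 30
python3 -c "
from m import *
s=r.read_state(); print(s['ee_pos'],s['width'],[x.round(4) for x in rows([.5778,-.2729,.1023],tubeM().as_quat())])"
```

```text
time: 38.88
ee_pos: [0.6163, -0.1534, 0.198]
eef_rot: [0.995, -0.102, 0.001, -0.0]
ft_force: [0.8, 0.5, 0.5]
width: 0.028
time: 39.3
ee_pos: [0.5696, -0.2762, 0.195]
eef_rot: [0.96, -0.102, 0.26, 0.03]
ft_force: [1.0, 1.6, -0.9]
width: 0.0278
time: 39.72
ee_pos: [0.573, -0.2712, 0.1948]
eef_rot: [0.961, -0.099, 0.258, 0.027]
ft_force: [0.2, 0.2, -0.3]
width: 0.028
[ 0.57301796 -0.27118448  0.19478109] 0.028010190037156248 [array([-0.0419,  0.0007,  0.0826]), array([ 0.    , -0.0003, -0.    ])]
```

```bash

python3 -m crank '[{"x":-0.014,"y":0,"z":0.012,"ax":0,"ay":0,"az":0,"claw":0.6},{"x":-0.028,"y":0,"z":0.032,"ax":0,"ay":0,"az":0,"claw":0.6},{"x":-0.038,"y":0.0005,"z":0.055,"ax":0,"ay":0,"az":0,"claw":0.6},{"x":-0.0415,"y":0.0007,"z":0.073,"ax":0,"ay":0,"az":0,"claw":0.6},{"x":-0.0419,"y":0.0007,"z":0.08,"ax":0,"ay":0,"az":0,"claw":0.6}]' 30
python3 -m crank '[{"x":0,"y":0,"z":0.002,"ax":0,"ay":0,"az":0,"claw":0.6},{"x":0,"y":0,"z":0.003,"ax":0,"ay":0,"az":0,"claw":0.6},{"x":0,"y":0,"z":0.003,"ax":0,"ay":0,"az":0,"claw":0.6},{"x":0,"y":0,"z":0.003,"ax":0,"ay":0,"az":0,"claw":0.6},{"x":0,"y":0,"z":0.003,"ax":0,"ay":0,"az":0,"claw":0.6}]' 30
python3 -c "
from arc2 import *
arcs(zb=-.0197,lo=180)
print([x.round(4) for x in rows([.5807,-.2735,.0971],tubeM().as_quat())])"
```

```text
time: 40.13
ee_pos: [0.5749, -0.2722, 0.1009]
eef_rot: [0.961, -0.1, 0.256, 0.026]
ft_force: [-0.3, 0.4, -0.3]
width: 0.0281
time: 40.55
ee_pos: [0.5768, -0.2744, 0.1023]
eef_rot: [0.961, -0.1, 0.258, 0.028]
ft_force: [0.7, -0.0, -0.5]
width: 0.0279
collar [ 0.00195 -0.00338] pts 27 48 res mm 0.25 free [ 0.002  -0.004   0.0219]
mount [ 0.00265 -0.00247] pts 23 58 res mm 0.11 free [ 0.0026 -0.0024  0.0149]
gap 0.0079 MOVE [-0.0007 -0.0009] ee [ 0.5766 -0.2744  0.1021] Ft [ 0.3  0.5 -0.5] rot [-0.0023  0.0011  0.0017] w 0.0278 40.6
[array([ 0.0008, -0.0017,  0.0062]), array([ 0.0011, -0.0005, -0.0009])]
```

```bash

python3 -m crank '[{"x":0.0004,"y":-0.0008,"z":0.0015,"ax":0,"ay":0,"az":0,"claw":0.6},{"x":0.0008,"y":-0.0017,"z":0.003,"ax":0.001,"ay":-0.0005,"az":-0.0009,"claw":0.6},{"x":0.0008,"y":-0.0017,"z":0.0045,"ax":0.001,"ay":-0.0005,"az":-0.0009,"claw":0.6},{"x":0.0008,"y":-0.0017,"z":0.0052,"ax":0.001,"ay":-0.0005,"az":-0.0009,"claw":0.6},{"x":0.0008,"y":-0.0017,"z":0.0052,"ax":0.001,"ay":-0.0005,"az":-0.0009,"claw":0.6}]' 30
python3 -m crank '[{"x":0,"y":0,"z":0,"ax":0,"ay":0,"az":0,"claw":0.6},{"x":0,"y":0,"z":0,"ax":0,"ay":0,"az":0,"claw":0.6},{"x":0,"y":0,"z":0,"ax":0,"ay":0,"az":0,"claw":0.6},{"x":0,"y":0,"z":0,"ax":0,"ay":0,"az":0,"claw":0.6},{"x":0,"y":0,"z":0,"ax":0,"ay":0,"az":0,"claw":0.6}]' 30
python3 -c "
from arc2 import *
arcs(zb=-.0197)
print([x.round(4) for x in rows([.5807,-.2735,.0971],tubeM().as_quat())])"
```

```text
time: 41.02
ee_pos: [0.5799, -0.273, 0.0967]
eef_rot: [0.961, -0.099, 0.257, 0.026]
ft_force: [-0.3, -0.3, -1.3]
width: 0.0281
time: 41.43
ee_pos: [0.5799, -0.2731, 0.097]
eef_rot: [0.961, -0.099, 0.257, 0.026]
ft_force: [-0.2, -0.2, -0.9]
width: 0.0278
collar [ 0.0023  -0.00193] pts 21 45 res mm 0.24 free [ 0.0018 -0.0035  0.021 ]
mount [0.00143 0.00087] pts 41 58 res mm 0.15 free [0.0014 0.0008 0.0148]
gap 0.002 MOVE [ 0.00087 -0.0028 ] ee [ 0.5799 -0.2731  0.097 ] Ft [-0.5 -0.2  0.1] rot [ 0.0004 -0.0011  0.0002] w 0.0279 41.4833
[array([0.0008, 0.0002, 0.0004]), array([-0.0002,  0.0005, -0.0001])]
```

The held mount sits in the hand as the first one did. The collar fit is poor this time (21 inliers), so I go by the pose that worked before: +0.6 mm in x and +0.3 mm in y, then a slow push.

```bash

python3 -m crank '[{"x":0.0006,"y":0.0003,"z":0,"ax":0,"ay":0,"az":0,"claw":0.6},{"x":0.0006,"y":0.0003,"z":0.001,"ax":0,"ay":0,"az":0,"claw":0.6},{"x":0.0006,"y":0.0003,"z":0.002,"ax":0,"ay":0,"az":0,"claw":0.6},{"x":0.0006,"y":0.0003,"z":0.003,"ax":0,"ay":0,"az":0,"claw":0.6},{"x":0.0006,"y":0.0003,"z":0.004,"ax":0,"ay":0,"az":0,"claw":0.6}]' 30
python3 -c "
from arc2 import *
arcs(zb=-.0197)"
```

```text
time: 41.9
ee_pos: [0.5825, -0.2743, 0.094]
eef_rot: [0.961, -0.099, 0.257, 0.027]
ft_force: [0.6, -1.3, 0.3]
width: 0.0279
collar [ 0.00131 -0.00227] pts 16 46 res mm 0.23 free [ 0.001  -0.0024  0.0225]
mount [0.00151 0.00172] pts 46 58 res mm 0.12 free [0.0015 0.0018 0.0148]
gap -0.0021 MOVE [-0.0002 -0.004 ] ee [ 0.5826 -0.2742  0.0938] Ft [ 1.1  1.4 -0.3] rot [ 0.0001 -0.0004  0.0003] w 0.028 41.95
```

```bash

python3 -m crank '[{"x":0,"y":0,"z":0.001,"ax":0,"ay":0,"az":0,"claw":0.6},{"x":0,"y":0,"z":0.002,"ax":0,"ay":0,"az":0,"claw":0.6},{"x":0,"y":0,"z":0.003,"ax":0,"ay":0,"az":0,"claw":0.6},{"x":0,"y":0,"z":0.004,"ax":0,"ay":0,"az":0,"claw":0.6},{"x":0,"y":0,"z":0.0055,"ax":0,"ay":0,"az":0,"claw":0.6}]' 30
python3 -c "
from arc2 import *
arcs(zb=-.0197)"
```

```text
time: 42.37
ee_pos: [0.5852, -0.2748, 0.0892]
eef_rot: [0.961, -0.099, 0.257, 0.026]
ft_force: [0.6, -3.0, 1.6]
width: 0.028
collar [1.68e-03 4.00e-05] pts 20 58 res mm 0.13 free [0.0017 0.0009 0.0232]
mount [0.00172 0.00343] pts 44 58 res mm 0.17 free [0.0017 0.0045 0.0157]
gap -0.0077 MOVE [-4.00e-05 -3.39e-03] ee [ 0.5853 -0.2748  0.089 ] Ft [2.  2.5 0.6] rot [ 0.0002 -0.0005  0.0003] w 0.0276 42.4167
```

Same depth and forces as the first time. I'm releasing, backing out and checking.

```bash

python3 -m crank '[{"x":0,"y":0,"z":0,"ax":0,"ay":0,"az":0,"claw":0.3},{"x":0,"y":0,"z":0,"ax":0,"ay":0,"az":0,"claw":0.2},{"x":0,"y":0,"z":0,"ax":0,"ay":0,"az":0,"claw":0.1},{"x":0,"y":0,"z":0,"ax":0,"ay":0,"az":0,"claw":0},{"x":0,"y":0,"z":0,"ax":0,"ay":0,"az":0,"claw":0}]'
python3 -m crank '[{"x":0,"y":0,"z":-0.01,"ax":0,"ay":0,"az":0,"claw":-0.1},{"x":0,"y":0,"z":-0.03,"ax":0,"ay":0,"az":0,"claw":-0.2},{"x":0,"y":0,"z":-0.055,"ax":0,"ay":0,"az":0,"claw":-0.3},{"x":0,"y":0.01,"z":-0.07,"ax":0,"ay":0,"az":0,"claw":-0.3},{"x":0,"y":0.02,"z":-0.08,"ax":0,"ay":0,"az":0,"claw":-0.3}]'
python3 -m crank '[{"x":0,"y":0,"z":0,"ax":0,"ay":0,"az":0,"claw":-0.3},{"x":0,"y":0,"z":0,"ax":0,"ay":0,"az":0,"claw":-0.3},{"x":0,"y":0,"z":0,"ax":0,"ay":0,"az":0,"claw":-0.3},{"x":0,"y":0,"z":0,"ax":0,"ay":0,"az":0,"claw":-0.3},{"x":0,"y":0,"z":0,"ax":0,"ay":0,"az":0,"claw":-0.3}]'
python3 deep.py
python3 - <<'E'
from m import *
t=snap('top')
for n,P in (('brown',[.4548,-.2,.019]),): 
    p,st=blob(t,proj(t,P)[0],6,110,255); print(n,onz(t,*p,.019).round(4),st[4])
E
```

```text
time: 42.83
ee_pos: [0.5848, -0.274, 0.0887]
eef_rot: [0.961, -0.099, 0.257, 0.026]
ft_force: [-0.8, -0.6, -0.7]
width: 0.0417
time: 43.25
ee_pos: [0.5417, -0.2856, 0.161]
eef_rot: [0.961, -0.098, 0.258, 0.027]
ft_force: [-0.0, 0.1, 0.4]
width: 0.056
time: 43.67
ee_pos: [0.5419, -0.2849, 0.1575]
eef_rot: [0.961, -0.099, 0.256, 0.026]
ft_force: [0.7, 0.5, -0.1]
width: 0.0563
43.7167 [ 0.5419 -0.2851  0.1576] 0.056707344932759314
mouth [ 0.5716 -0.272   0.1136] floor [ 0.601  -0.2782  0.0617]
60 [[259.7 178.7]]
50 [[259.8 176.6]]
34 [[259.8 173.5]]
17 [[259.9 170.5]]
0 [[259.9 167.9]]
136  87  89  79  80  73  69  71  67  59  57  58  56  61  57  62  98  56  71 133  63  44  50  53  52  51
139  52  58  56  54  54  56  53  53  59  57  57  57  57  57  58  65 122 128 127  81  51  53  53  55  58
142  57  55  51  56  57  60  55  56  55  57  60  56  54  57  61  94 121 115  96  79  37  48  55  48  50
145  86  72  63  62  59  57  56  59  62  62  57  65  74  79  68  62  58  89  92  95  95 102  58  53  49
148  91  91  90  87  88  94  95  98  94  96  97  97 100  94  95  97  92 175 231 230 232 234 16
[... 1320 characters left out ...]
3  51  79 107  83  94  91 182 118  62  34
190  64  66  48  55  56  57  93  94  82  93  93  86  85  84  86  86  86  83  94  94  89 185  69  86  48
193 133  70  66  60  53  54  88  96  97  83  83 115 119 123 100  83  83  93  94  95  66  23  30  79  54
196 211 202  99  66 109 129 124  92  89  93  90  81  79  82  81  82  98  98  94  78  28  31  22  80  83
199  77  32  27  38 101 113  95  58  82  89  95  91  94  99  93  95  98  94  73  28  29  25  24  47  78
202  29  33  26  26  32  29  26  31  22  58  90  93  88  93  94  95  80  40  26  29  33  22  27  28  87
205  25  28  32  30  33  31  27  33  32  26  32  32  49 144 174  48  25  21  29  30  26  27  26  28  97
brown [ 0.4542 -0.1993  0.019 ] 21
```

```bash
python3 - <<'E'
from m import *
c=snap('wrist'); M=tubeM(); a=-M.as_matrix()[:,2]; x,y,_=M.as_matrix().T; floor=np.array([.601,-.2782,.0617])
for h in (17,25,34,44): 
    P=floor+h/1e3*a; q=proj(c,[P,P+.0149*y,P-.0149*x,P+.0149*x]); print(h,'centre',q[0].round(1),'low edge row',q[1][1].round(1),'width',(q[3][0]-q[2][0]).round(1))
for f in ('deep35','deep43'):
    g=cv2.GaussianBlur(cv2.imread(f'pics/{f}.png',0),(0,0),.6)[155:192,240:282]
    d=cv2.inRange(g,0,60); n,l,st,ce=cv2.connectedComponentsWithStats(d); i=1+np.argmax(st[1:,4]); k=np.argwhere(l==i)
    rows_=[(155+v,np.ptp(k[k[:,0]==v][:,1])+1) for v in np.unique(k[:,0])]
    b=cv2.inRange(g,61,255); hull=np.zeros_like(b); cv2.fillConvexPoly(hull,cv2.convexHull(k[:,::-1].astype(np.int32)),255); hull=cv2.erode(hull,np.ones((3,3)))
    m=np.argwhere((b>0)&(hull>0)); print(f,'disc rows',k[:,0].min()+155,k[:,0].max()+155,'max width',max(rows_,key=lambda v:v[1]),'cols',k[:,1].min()+240,k[:,1].max()+240,'coupon',m.mean(0)[::-1]+[240,155],len(m),np.ptp(m,axis=0))
E
```

```text
17 centre [259.7 170.2] low edge row 184.5 width 29.3
25 centre [259.7 171.5] low edge row 186.2 width 30.1
34 centre [259.6 173.1] low edge row 188.3 width 31.1
44 centre [259.6 175. ] low edge row 190.7 width 32.2
deep35 disc rows 163 186 max width (np.int64(172), np.int64(29)) cols 246 274 coupon [260.09090909 171.86363636] 88 [10 10]
deep43 disc rows 163 189 max width (np.int64(174), np.int64(31)) cols 246 276 coupon [260.8046875 174.1953125] 128 [14 14]
```

The second mount's lower edge is at row 189 (predicted 188.3) and its width is 31 px (predicted 31.1), so its top sits at 34 mm. The first measured 29 px wide (predicted 29.3 for 17 mm). Both are fully down and the hand is clear, so I'm handing in.

```bash
python3 -c "
from bench import close_job
print(close_job())"
```

```text
the job is handed in; nothing more can be done
None
```

I weighed both black mounts on the balance and loaded them into the tube, the heavier one first. The job is handed in, at about 44 s on the robot's clock; it gave no verdict.

**Weighing:** The left pan went fully down (coupon at z = 0.106 m) and the right fully up (0.121 m). So the mount on the left pan, which stood furthest left on the bench, is the heavier.

**Last checks, against wrist-camera predictions:**

| Mount | Disc width seen / predicted | Lower edge row seen / predicted | Top face expected at |
|---|---|---|---|
| First (heavier) | 29 / 29.3 px | 186 / 184.5 | 17 mm up the bore |
| Second (lighter) | 31 / 31.1 px | 189 / 188.3 | 34 mm up the bore |

- **Seating:** both mounts read as fully down, with their coupons facing up. The hand is well clear.
- **Brown mount:** it is within 1 mm of where it started.
- **Loupe:** I did not re-measure it, but the arm was never moved onto it.

**What went wrong or disagreed:**
- **Missed grasps:** the first grasps closed above the mount. The fingers end about 32 mm short of the reported TCP, so I found the right height by stepping down.
- **First insertion:** it was blocked three times by the collar rim, at up to about 12 N, until I backed off and shifted sideways. The second went straight in at the same pose.
- **Collar measurement:** the collar arc fit suggested a shift of up to about 0.7 mm opposite to the one that worked. It was poor for the second mount, so I ignored it there.

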